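# Transfer a part carrier over the rail end stops and park it on the next rail

## Task

Take the orange carrier with its ground steel plate off its rail, lifting it over the yellow end stop, and hang it on the next rail. Then slide it along that rail, carrier on the bar, so that the carrier itself pushes the red arrival pin fully in, and let go. Work gently: do not bang, drop or force the carrier against either rack, do not touch the receiving rack with the robot, and leave the blue carrier, the tin and the wrench where they are.

Things in the scene. Friction and masses are not known exactly. Their poses are not given: they have to be found in the camera images.
- carrier: Orange carrier with steel plate, one rigid loose piece, 0.3 to 0.55 kg, hanging on rack A. Origin: middle of the yoke's underside, the face that rests on the bar top. z up, y along the bar. Yoke 34 mm in x, 36 mm in y, z = 0 to 16 mm. Two legs straddle the bar, inner gap 16 mm in x, centred: a short one on +x down to z = -22 mm, a long one on -x to z = -103 mm. Sliding drag on a bar: up to its load.
- carrier_tab (a point): Where to pinch the orange carrier: on its upright grip tab, 48 mm above the carrier's origin. The tab is 12 mm thick in the carrier's x (pinch across this), 26 mm wide in y, and stands from z = 16 to 70 mm above the origin, on top of the yoke.
- carrier_plate (a point): Lower edge of the carrier, 165 mm below its origin. The long leg bends back under the bar, so a foot and the plate (70 mm in y, 8 mm in x) fill z = -95 to -165 mm right below the bar. Raise a hung carrier over 20 mm to pass an end stop, but under about 75 mm or the foot meets the bar from below; then move along the bar (y), past its free end.
- other_carrier: Blue carrier with a dark disc, hanging on rack A between the orange one and the post; same hook, origin and sizes. Leave alone.
- rack_a: Rack A, grey stand fixed to the bench on the left; origin: foot of its post on the bench, z up. A flat bar 10 mm wide (x), 16 mm high runs from the post 250 mm towards the rack's -y, top at z = 200 mm. Its free end carries a yellow end stop: 10 mm in x, y = -242 to -250 mm, standing 20 mm above the bar top.
- rack_b: Rack B, the receiving rack, fixed on the right; origin: foot of its post on the bench, z up. Its bar (10 mm wide in x, 16 mm high) runs from the post 280 mm towards the rack's +y, with the same end stop at y = 272 to 280 mm. Carrier and rack (either rack) must never press on each other with more than 16 N; the robot must not touch rack B.
- entry_b (a point): A point 215 mm from rack B's post along its +y and 205 mm above its foot, over the empty stretch of bar (y = 160 to 270 mm). The bar's height is set by hand and NOT measured: its top is anywhere from 0 to 20 mm below this point. The bar is sprung: above a small preload it gives downwards 0.7 mm per newton, up to 12 mm. Feel for it.
- post_b (a point): Top of rack B's fixed post, 165 mm above its foot. From here a sprung black block sits on the bar (24 mm wide, top 20 mm above bar top) with the red arrival pin: 12 mm diameter, axis 10 mm above the bar top, pointing along the rack's +y. Where it is clamped is set by hand and NOT measured: the pin's tip is anywhere from 92 to 152 mm from the post along +y. Feel for it.
- arrival_pin (a joint): Push-in travel of the red pin in metres: 0 = out, 0.012 = fully in; moves towards the rack's -y, needs about 4 N, stays where it is left. The block behind it is sprung, 1 N per mm, 9 mm of travel: it yields some 4 mm as the pin goes in; then the force rises 1 N per mm up to about 9 N, where the block is hard against its clamp. 6 to 9 N beyond the sliding drag gets the pin fully in.
- tin: Closed green tin, 54 mm diameter, 75 mm high, standing on the bench; origin at its base. Leave alone.
- wrench: Steel wrench 150 mm long lying on the bench; leave alone.

How it is judged:
By the outcome, as a careful person would: the job done as asked, in the order asked, and still so for the second after the job is handed in, with the robot touching nothing.
It also fails if it takes over 70 s, if anything falls off the work surface, if the arm or the gripper's body presses on something with over 40 N, if the wrist force passes 120 N, or if a joint passes its speed limit or range.

## Robot

A 6-joint arm with a two-finger parallel gripper is mounted at the origin on the work surface. World frame = base frame: x ahead of the robot, y to its left, z up, the work surface at z = 0. Lengths are in m, angles in rad, forces in N, time in s.
With the tool pointing down it reaches from about 0.35 to 0.925 m from the base axis. Payload 6.4 kg.
Tool frame: the origin (TCP) lies at the very end of the fingers, on their centre line; the grasp point (between the pads) lies 19 mm behind it; x points along the fingers, y is the direction in which the jaws open and shut, and the axes are right-handed (so a half turn about x gives the same grasp; the last joint's range is limited). The gripper opens to 85 mm and grips with 20 to 120 N. Pads are 22 mm wide; open, the fingers measure 114 mm over their backs; the gripper's body (76 mm by 85 mm) begins 54 mm behind the grasp point. The pads swing forward as they close: fully open they stand 13 mm farther back than shut.
Start: joints at [-1.373, 0.245, 1.558, -0, 1.339, -0.174], TCP at [0.236, -0.606, 0.231] pointing down, gripper open.
Joint ranges: [-3.13, 3.13], [-1.02, 2.26], [0.13, 2.54], [-0.95, 4.09], [0.21, 2.88], [-2.74, 2.74]. Speed limits (rad/s): [2.57, 2.57, 3.14, 3.14, 3.14, 3.14].

## Interface

Orientations are given as [roll, pitch, yaw] about the fixed x, y, z axes, in that order (R = Rz(yaw) Ry(pitch) Rx(roll)).
In Python, from rig import bot gives the robot as it stands. The module is installed in compiled form; this text tells all that it offers.
- The arm moves only by the tool carry_out, never from a script. Its argument "series" is a list of rows, each an object of numbers: "wx", "wy", "wz": the turn, a rotation vector about the world's x, y, z in units of 10 degrees (1.0 is 10 degrees); "x", "y", "z": the shift along the world's x, y, z in units of 50 mm (1.0 is 50 mm); "jaw": the opening, from -1 (shut) to 1 (fully open). A call has 1 to 5 rows; each row is the pose to reach, as a shift and turn from the pose commanded when the call began; what a row does not reach only later rows make up. A row lasts 1/8 s, in which the tool goes at most 62.5 mm and 10.7 degrees, less where a joint would pass 70% of its speed; a pose out of reach is approached as far as the arm can. A call with a gripper value outside its range is refused whole. The fingers move at their own pace and stop on an object; "grip_force" is the grip in N (left out, the last holds). Time passes only in rows, so rows that repeat a pose let the fingers close. It gives the time, the measured TCP pose, the force and the opening at its end, in the units of the state.
- bot.read_state(): the state, without advancing time (a new reading comes with each control period).
- bot.get_image(name): name is "scene" or "side" or "wrist"; returns a dict with "img" (480x640x3 uint8, red, green, blue), "depth" (480x640 float32, m along the optical axis (not along the pixel's ray), 0 where there is no reading), "mtx" (3x3 intrinsics, pixels), "pose" (4x4, takes a point from camera to world coordinates). Camera axes: x right, y down, z forward; pixel columns grow to the right and rows downward; lengths in m; the calibration is good to about 2 mm. A picture is of the moment at which its call begins.
- bot.hand_in(): hands the job in, once; it reports no verdict.
The state is a dict: "time": time; "joint_positions": joint angles; "joint_velocities": joint speeds; "joint_efforts": joint torques, N m; "position": TCP position; "eef_rot": TCP orientation; "force": force on the tool from outside, world axes, zero at the start; "moment": the same for the moment, N m; "width": opening from 0.0 (shut) to 1.0 (fully open).
Only numpy, scipy, OpenCV 4.12 (cv2) and the standard library are available. Lean on these libraries where they do the work, as an engineer would, in place of code of your own. Each camera call takes 0.05 s, during which the arm holds its last target.

## Working session

There is one attempt and no reset: what is moved stays moved. The work goes in short steps, Python scripts to look and compute and a tool call to move; the robot and the scene stay as the last step left them, time stands still between calls to the robot, and variables do not carry over. Pictures are saved under pics/ and viewed, and the job is handed in when it is done.

Besides the shell and the picture viewer there is one more tool, called after "Request:" as name(argument=value, ...), one argument or row to a line, values as JSON. carry_out: Moves the arm, as the interface text tells. Its arguments: {"type":"object","properties":{"series":{"type":"array"},"grip_force":{"type":"number"}},"required":["series"]}

```bash
mkdir -p pics; cat > h.py <<'E'
import numpy as np, cv2
from rig import bot
def cap(n,tag):
    d=bot.get_image(n); cv2.imwrite(f'pics/{tag}.png',cv2.cvtColor(d['img'],cv2.COLOR_RGB2BGR)); np.savez(f'{tag}.npz',**d); return d
def pts(d):
    h,w=d['depth'].shape; u,v=np.meshgrid(np.arange(w),np.arange(h)); K=d['mtx']; z=d['depth']
    p=np.stack([(u-K[0,2])/K[0,0]*z,(v-K[1,2])/K[1,1]*z,z],-1)
    return p@d['pose'][:3,:3].T+d['pose'][:3,3]
E
python3 - <<'E'
from h import *
print(bot.read_state())
for n in ['scene','side','wrist']:
    d=cap(n,n+'0'); print(n,d['mtx'][0,0],np.round(d['pose'],3))
E
```

```text
{'time': 0.0, 'joint_positions': array([-1.37310684e+00,  2.45825405e-01,  1.55903330e+00, -1.25200732e-05,
        1.33870023e+00, -1.74107935e-01]), 'joint_velocities': array([ 1.99721167e-03,  7.31048666e-04, -1.80787923e-04,  6.64881384e-04,
        6.34667226e-04,  5.47207095e-05]), 'joint_efforts': array([-1.64585081e-04, -4.29507208e+01, -3.26126504e+01, -1.83395523e-04,
        5.37605883e-03, -6.05564580e-06]), 'position': array([ 0.23602362, -0.60502573,  0.23016271]), 'eef_rot': array([-1.73871057,  1.56883001,  1.77468239]), 'force': array([-0.18152498, -0.00572544, -0.25230996]), 'moment': array([-0.01953802, -0.00121492,  0.00594452]), 'width': 1.0008003338049043}
scene 600.9510757220355 [[ 0.554  0.631 -0.542  1.339]
 [ 0.832 -0.429  0.351 -0.501]
 [-0.011 -0.646 -0.763  1.194]
 [ 0.     0.     0.     1.   ]]
side 617.4213172591444 [[-0.955 -0.211  0.207  0.321]
 [-0.295  0.726 -0.621  0.83 ]
 [-0.02  -0.654 -0.756  1.16 ]
 [ 0.     0.     0.     1.   ]]
wrist 346.30853399705677 [[ 0.364 -0.883 -0.296  0.312]
 [-0.932 -0.345 -0.114 -0.575]
 [-0.002  0.317 -0.948  0.372]
 [ 0.     0.     0.     1.   ]]
```

View pics/scene0.png

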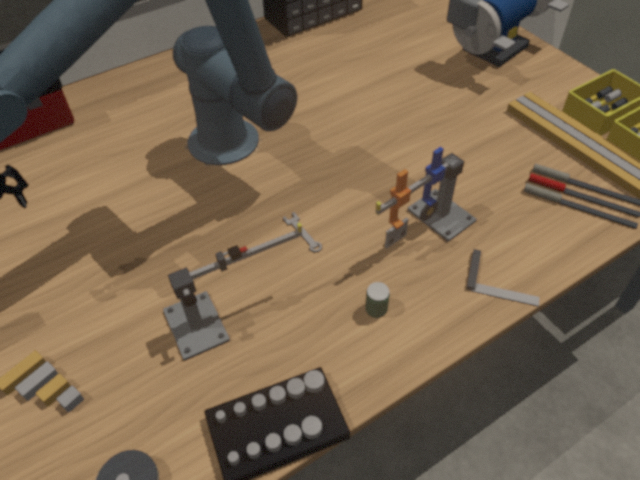

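View pics/side0.png

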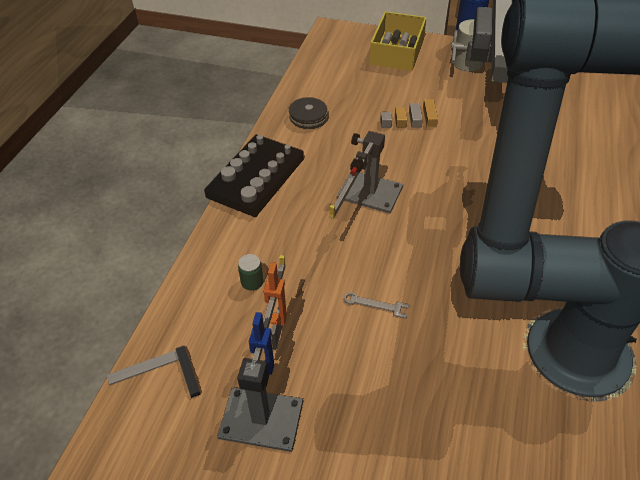

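View pics/wrist0.png

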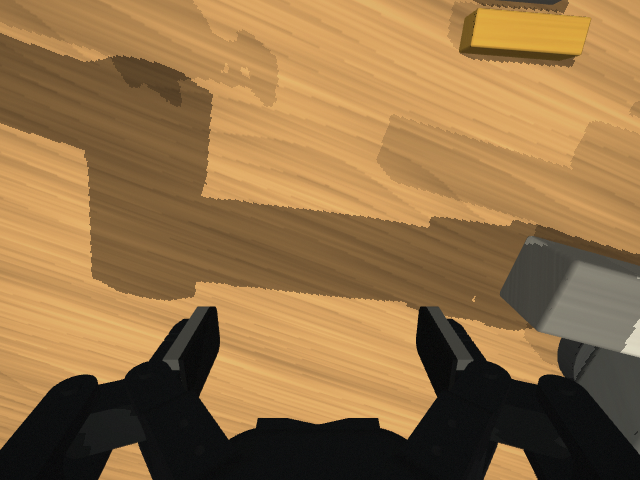

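The scene view shows rack A, with its post near (452,165) and the orange carrier near (400,190). Rack B has its post near (182,280), its red pin near (243,250) and its yellow stop near (298,231). Next I'll measure these with masks and depth.

```bash
python3 - <<'E'
from h import *
for n in ['scene0','side0']:
    d=dict(np.load(n+'.npz')); P=pts(d); hsv=cv2.cvtColor(d['img'],cv2.COLOR_RGB2HSV)
    print(n,(d['depth']>0).mean())
    # everything between z>0.08 in work area: 
    reg=(P[...,2]>0.02)&(P[...,2]<0.35)&(d['depth']>0)&(P[...,0]>0.3)&(P[...,0]<1.1)&(abs(P[...,1])<0.6)
    for c,lo,hi in [('orange',(4,150,90),(16,255,255)),('blue',(110,120,40),(130,255,255)),('yellow',(22,140,100),(34,255,255)),('red',(0,170,60),(3,255,255)),('green',(45,40,20),(90,255,255))]:
        m=(cv2.inRange(hsv,lo,hi)>0)&reg
        k,lab,st,ce=cv2.connectedComponentsWithStats(m.astype(np.uint8))
        for i in range(1,k):
            if st[i,4]>12:
                q=P[lab==i]; print(c,st[i],np.round(np.median(q,0),3),np.round(np.percentile(q,2,0),3),np.round(np.percentile(q,98,0),3))
    for z0,z1 in [(0.17,0.26)]:
        m=reg&(P[...,2]>z0)&(P[...,2]<z1)&(hsv[...,1]<90)
        k,lab,st,ce=cv2.connectedComponentsWithStats(m.astype(np.uint8))
        for i in range(1,k):
            if st[i,4]>12:
                q=P[lab==i]; print('grey',st[i],np.round(np.median(q,0),3),np.round(np.percentile(q,2,0),3),np.round(np.percentile(q,98,0),3))
    v=d['img'];
    for nm,(a,b,c2,d2) in ({'a':(140,270,130,340),'b':(200,370,140,330)} if n=='scene0' else {'a':(240,460,200,320),'b':(120,220,310,420)}).items():
        im=v[a:b,c2:d2]; s=min(800/im.shape[1],600/im.shape[0]); cv2.imwrite(f'pics/{n}_{nm}.png',cv2.cvtColor(cv2.resize(im,None,fx=s,fy=s,interpolation=cv2.INTER_CUBIC),cv2.COLOR_RGB2BGR))
E
```

```text
scene0 0.9960319010416666
orange [390 170  20  58 533] [0.627 0.159 0.213] [0.611 0.146 0.103] [0.64  0.177 0.27 ]
orange [240 247   6   5  15] [ 0.563 -0.213  0.203] [ 0.557 -0.218  0.199] [ 0.567 -0.207  0.207]
blue [436 149   5   4  13] [0.61  0.277 0.269] [0.607 0.271 0.267] [0.614 0.284 0.271]
blue [433 166  11   8  41] [0.619 0.275 0.216] [0.612 0.265 0.211] [0.626 0.292 0.218]
grey [409 153  55  39 828] [0.615 0.285 0.199] [0.584 0.204 0.174] [0.627 0.357 0.255]
grey [377 198  19  16 124] [0.629 0.122 0.197] [0.62  0.093 0.185] [0.634 0.147 0.203]
grey [ 168  226  134   79 1480] [ 0.564 -0.278  0.187] [ 0.53  -0.373  0.172] [ 0.595 -0.088  0.209]
side0 0.9958430989583333
orange [264 262  21  63 601] [0.62  0.177 0.214] [0.605 0.152 0.102] [0.637 0.187 0.271]
blue [249 313  22  61 514] [0.605 0.291 0.216] [0.592 0.266 0.119] [0.623 0.3   0.272]
yellow [330 205   5   4  16] [ 0.574 -0.076  0.208] [ 0.571 -0.081  0.203] [ 0.58  -0.069  0.212]
yellow [279 255   5   5  18] [0.631 0.099 0.219] [0.626 0.093 0.215] [0.634 0.103 0.222]
red [351 167   6   7  25] [ 0.561 -0.208  0.201] [ 0.557 -0.221  0.197] [ 0.565 -0.198  0.205]
green [239 267  22  20 218] [0.739 0.045 0.05 ] [0.719 0.029 0.021] [0.759 0.05  0.07 ]
grey [356 131  29  32 413] [ 0.55  -0.332  0.188] [ 0.526 -0.367  0.172] [ 0.581 -0.249  0.209]
grey [334 172  25  43 246] [ 0.567 -0.149  0.186] [ 0.556 -0.221  0.173] [ 0.575 -0.089  0.191]
grey [278 265   6  14  69] [0.626 0.118 0.199] [0.621 0.105 0.19 ] [0.633 0.136 0.203]
grey [263 297  13  31 200] [0.615 0.219 0.199] [0.608 0.183 0.187] [0.623 0.252 0.203]
grey [238 347  30  43 846] [0.601 0.346 0.198] [0.579 0.301 0.171] [0.622 0.366 0.203]
```

View pics/scene0_a.png

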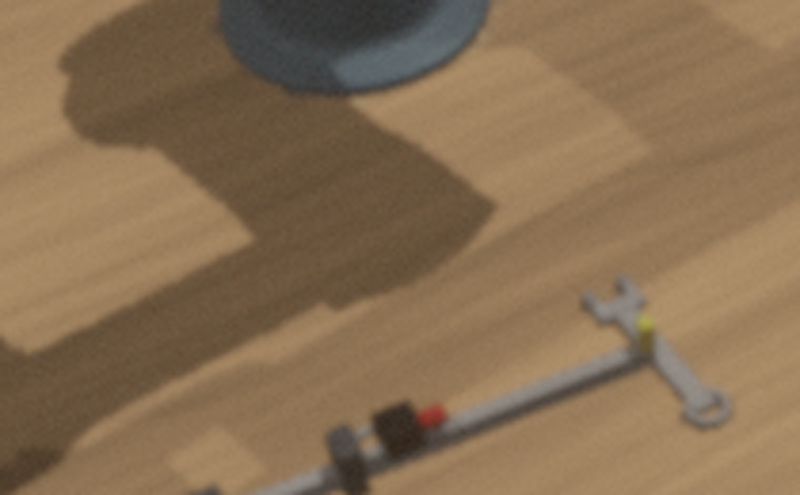

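View pics/side0_a.png

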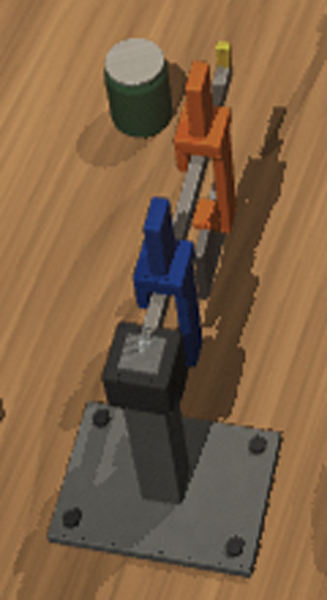

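View pics/side0_b.png

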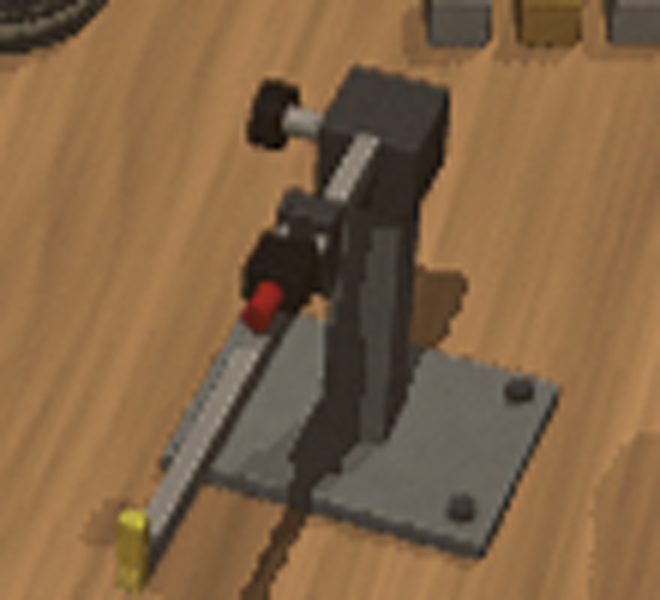

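```bash
python3 - <<'E'
from h import *
from scipy.spatial.transform import Rotation as R
from numpy.linalg import svd
def line(q,name):
    c=q.mean(0)
    vx,vy,x0,y0=cv2.fitLine(q[:,:2].astype(np.float32),cv2.DIST_HUBER,0,0.01,0.01).ravel()
    if vy<0: vx,vy=-vx,-vy
    print(name,len(q),'pt',x0,y0,'dir',vx,vy,'ang of x-axis',np.degrees(np.arctan2(-vx,vy)), 'z',np.percentile(q[:,2],[5,50,95]).round(4))
    return
def hist(q,name):pass
for n in ['scene0','side0']:
    d=dict(np.load(n+'.npz')); P=pts(d); hsv=cv2.cvtColor(d['img'],cv2.COLOR_RGB2HSV); 
    sat=hsv[...,1]<90
    X,Y,Z=P[...,0],P[...,1],P[...,2]
    top=(Z>.196)&(Z<.206)
    a=top&(X>.56)&(X<.66)&(((Y>.105)&(Y<.138))|((Y>.195)&(Y<.25)))&sat; line(P[a],n+' barA')
    b=(Z>.17)&(Z<.2)&(X>.54)&(X<.60)&(Y>-.19)&(Y<-.09)&sat
    print('barB z',np.percentile(Z[b],[50,80,90,95,99]).round(4))
    zt=np.percentile(Z[b],95); bb=b&(Z>zt-.004); line(P[bb],n+' barB')
    o=(cv2.inRange(hsv,(4,150,60),(16,255,255))>0)&(Y>.1)&(Y<.25)&(X>.5)&(X<.7)
    for z0,z1 in [(.265,.28),(.225,.26),(.2,.222),(.12,.19)]:
        q=P[o&(Z>z0)&(Z<z1)]; print('  orange',z0,len(q),q.mean(0).round(4),np.percentile(q,3,0).round(4),np.percentile(q,97,0).round(4))
    # posts/plates
    for nm,(x0,x1,y0,y1) in {'A':(.5,.7,.28,.46),'B':(.45,.68,-.46,-.26)}.items():
        m=(Z>.004)&(Z<.02)&(X>x0)&(X<x1)&(Y>y0)&(Y<y1)&sat
        q=P[m][:,:2].astype(np.float32); r=cv2.minAreaRect(q); print('  plate',nm,len(q),r, np.median(Z[m]))
        for z0,z1 in [(.155,.175),(.195,.215)]:
            m=(Z>z0)&(Z<z1)&(X>x0)&(X<x1)&(Y>y0)&(Y<y1)&sat
            q=P[m]; 
            if len(q)>10: print('   post',nm,z0,len(q),cv2.minAreaRect(q[:,:2].astype(np.float32)),np.median(q[:,2]))
E
```

```text
scene0 barA 134 pt 0.620166 0.18337764 dir -0.113926426 0.9934892 ang of x-axis 6.541707 z [0.1968 0.1995 0.2028]
barB z [0.1855 0.1885 0.1898 0.1905 0.1919]
scene0 barB 134 pt 0.5695617 -0.13713439 dir 0.10186919 0.9947978 ang of x-axis -5.846816 z [0.1869 0.1885 0.1914]
  orange 0.265 45 [0.624  0.1618 0.269 ] [0.618  0.1494 0.2659] [0.6285 0.1735 0.2731]
  orange 0.225 94 [0.6265 0.1591 0.2417] [0.6212 0.1502 0.2263] [0.6297 0.1712 0.2582]
  orange 0.2 172 [0.6296 0.1584 0.2134] [0.6109 0.1452 0.2018] [0.6402 0.1783 0.221 ]
  orange 0.12 81 [0.6183 0.1583 0.1484] [0.6105 0.1481 0.1213] [0.6384 0.1707 0.188 ]
  plate A 1213 ((0.6001664996147156, 0.3415693938732147), (0.15783530473709106, 0.11980491876602173), 6.189286708831787) 0.011765625308672423
   post A 0.155 53 ((0.6116611957550049, 0.3145371079444885), (0.07211476564407349, 0.020701751112937927), 58.25247573852539) 0.16872491105284837
   post A 0.195 271 ((0.6038678884506226, 0.32011929154396057), (0.04788395017385483, 0.08300863951444626), 6.88784646987915) 0.19935427193876354
  plate B 2282 ((0.5451128482818604, -0.3529349
[... 1180 characters left out ...]
.5911324620246887, 0.33339059352874756), (0.07895489782094955, 0.03855374827980995), 74.64607238769531) 0.16937119836259323
   post A 0.195 616 ((0.603264570236206, 0.3280279338359833), (0.04346851631999016, 0.07558909803628922), 5.876780986785889) 0.1993622974912701
  plate B 1274 ((0.5473904013633728, -0.3498886525630951), (0.1181778684258461, 0.15186817944049835), 83.38645935058594) 0.011576943978696241
   post B 0.155 88 ((0.5484849214553833, -0.3197578191757202), (0.04492894187569618, 0.105426125228405), 25.80200958251953) 0.16902021009169071
   post B 0.195 20 ((0.5551092028617859, -0.2641490697860718), (0.007779646199196577, 0.020320352166891098), 89.9693832397461) 0.20669636875869307
```

The close-ups show the orange carrier hanging between the yellow stop and the blue carrier. Rack B's bar is clear from the yellow stop to the red pin. The measured yaws are about +6.4° for A and −5.8° for B, and bar B's top is at about 0.189. Next I'll work out the tool axes and the approach.

```bash
python3 - <<'E'
from h import *
from scipy.spatial.transform import Rotation as R
s=bot.read_state(); M=R.from_euler('xyz',s['eef_rot']).as_matrix(); print(M.round(3))
d=M[:,1]; print('jaw ang',np.degrees(np.arctan2(d[1],d[0])))
W=np.load('wrist0.npz'); T=np.eye(4);T[:3,:3]=M;T[:3,3]=s['position']; print('cam in tool',(np.linalg.inv(T)@W['pose']).round(3))
# double check pin tip & bar B details in bar frame
for n in ['scene0','side0']:
    dd=dict(np.load(n+'.npz')); P=pts(dd); hsv=cv2.cvtColor(dd['img'],cv2.COLOR_RGB2HSV)
    m=(cv2.inRange(hsv,(0,150,50),(7,255,255))>0)&(P[...,2]>.18)&(P[...,2]<.22)&(P[...,1]<-.15)&(P[...,1]>-.3)
    q=P[m]; print(n,'red',len(q),np.percentile(q,[3,50,97],axis=0).round(4))
    m=(cv2.inRange(hsv,(20,100,60),(36,255,255))>0)&(P[...,2]>.17)&(P[...,2]<.235)&(P[...,1]>-.12)&(P[...,1]<.12)&(P[...,0]>.5)&(P[...,0]<.7)
    for c in (1,-1):
        q=P[m&(P[...,1]*c>0)]; print(n,'yel',len(q),np.percentile(q,[3,50,97],axis=0).round(4))
E
```

```text
[[-0.     0.363 -0.932]
 [ 0.002 -0.932 -0.363]
 [-1.    -0.002 -0.   ]]
jaw ang -68.6997017602849
cam in tool [[ 0.    -0.318  0.948 -0.141]
 [ 1.     0.    -0.    -0.001]
 [-0.     0.948  0.318 -0.081]
 [ 0.     0.     0.     1.   ]]
scene0 red 22 [[ 0.5574 -0.2181  0.1981]
 [ 0.563  -0.2131  0.2025]
 [ 0.5661 -0.2074  0.2058]]
scene0 yel 33 [[0.6247 0.09   0.2022]
 [0.6315 0.0942 0.2162]
 [0.6348 0.099  0.2219]]
scene0 yel 28 [[ 0.5716 -0.0843  0.1898]
 [ 0.5777 -0.0798  0.2044]
 [ 0.5805 -0.0765  0.2103]]
side0 red 38 [[ 0.5569 -0.2195  0.1934]
 [ 0.5608 -0.2063  0.2007]
 [ 0.5655 -0.1982  0.2051]]
side0 yel 50 [[0.6254 0.0945 0.199 ]
 [0.6296 0.1006 0.2128]
 [0.6347 0.1038 0.222 ]]
side0 yel 64 [[ 0.5704 -0.0808  0.1743]
 [ 0.5741 -0.0744  0.1929]
 [ 0.5789 -0.0702  0.2105]]
```

Request:
carry_out(
  series=[
    {"x": 0.5,"y": 1.0,"z": 0.5,"wz": 0.5},
    {"x": 1.0,"y": 2.0,"z": 1.0,"wz": 1.0},
    {"x": 1.5,"y": 3.0,"z": 1.5,"wz": 1.5},
    {"x": 2.0,"y": 4.0,"z": 2.0,"wz": 2.0},
    {"x": 2.5,"y": 5.0,"z": 2.5,"wz": 2.5},
  ],
)

```text
invalid input at $.series[0]: expected keys wx, wy, wz, x, y, z, jaw
```

Request:
carry_out(
  series=[
    {"x": 0.5,"y": 1.0,"wz": 0.5},
    {"x": 1.0,"y": 2.0,"wz": 1.0},
    {"x": 1.5,"y": 3.0,"wz": 1.5},
    {"x": 2.0,"y": 4.0,"wz": 2.0},
    {"x": 2.5,"y": 5.0,"wz": 2.5},
  ],
)

```text
invalid input at $.series[0]: expected keys wx, wy, wz, x, y, z, jaw
```

Request:
carry_out(
  series=[
    {"x": 0.5,"y": 1.0,"wz": 0.5},
    {"x": 1.0,"y": 2.0,"wz": 1.0},
    {"x": 1.5,"y": 3.0,"wz": 1.5},
    {"x": 2.0,"y": 4.0,"wz": 2.0},
    {"x": 2.74,"y": 5.4,"wz": 2.51},
  ],
)

```text
invalid input at $.series[0]: expected keys wx, wy, wz, x, y, z, jaw
```

Request:
carry_out(
  series=[
    {"x": 0},
    {"x": 0},
    {"x": 0},
  ],
)

```text
invalid input at $.series[0]: expected keys wx, wy, wz, x, y, z, jaw
```

```bash
python3 - <<'E'
from h import *
from scipy.spatial.transform import Rotation as R
s=bot.read_state(); M=R.from_euler('xyz',s['eef_rot']).as_matrix(); print(s['time'],s['position'],s['force'],M.round(3),np.degrees(np.arctan2(-M[1,1],-M[0,1])),s['joint_positions'])
cap('wrist','wrist1')
E
```

```text
0.15 [ 0.23605771 -0.60515582  0.23040544] [ 0.67463521 -0.46763716 -0.89490228] [[-0.     0.363 -0.932]
 [ 0.002 -0.932 -0.363]
 [-1.    -0.002 -0.   ]] 111.3002982397151 [-1.37310716e+00  2.45686310e-01  1.55874726e+00  2.01465418e-05
  1.33870269e+00 -1.74075599e-01]
```

View pics/wrist1.png

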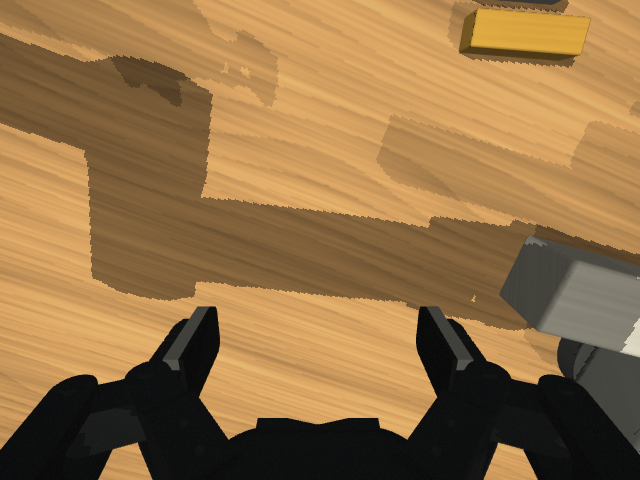

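Every row needs all seven keys, so nothing has moved yet.

Request:
carry_out(
  series=[
    {"wx": 0,"wy": 0,"x": 0.5,"y": 1.0,"z": 0.5,"wz": 0.5,"jaw": 1},
    {"wx": 0,"wy": 0,"x": 1.0,"y": 2.0,"z": 1.0,"wz": 1.0,"jaw": 1},
    {"wx": 0,"wy": 0,"x": 1.5,"y": 3.0,"z": 1.5,"wz": 1.5,"jaw": 1},
    {"wx": 0,"wy": 0,"x": 2.0,"y": 4.0,"z": 2.0,"wz": 2.0,"jaw": 1},
    {"wx": 0,"wy": 0,"x": 2.5,"y": 5.0,"z": 2.5,"wz": 2.5,"jaw": 1},
  ],
)

```text
time: 0.82
position: [0.3616, -0.3538, 0.357]
eef_rot: [2.396, 1.571, 0.065]
force: [1.1, -0.3, -0.6]
width: 1.003
```

Request:
carry_out(
  series=[
    {"wx": 0,"wy": 0,"x": 0.5,"y": 1.0,"z": 0,"wz": 0.5,"jaw": 1},
    {"wx": 0,"wy": 0,"x": 1.0,"y": 2.0,"z": 0,"wz": 1.0,"jaw": 1},
    {"wx": 0,"wy": 0,"x": 1.5,"y": 3.0,"z": 0,"wz": 1.5,"jaw": 1},
    {"wx": 0,"wy": 0,"x": 2.0,"y": 4.0,"z": 0,"wz": 2.0,"jaw": 1},
    {"wx": 0,"wy": 0,"x": 2.5,"y": 5.0,"z": 0,"wz": 2.5,"jaw": 1},
  ],
)

```text
time: 1.45
position: [0.4866, -0.1038, 0.3563]
eef_rot: [1.296, 1.57, -0.598]
force: [0.6, 0.1, -0.9]
width: 1.0
```

Request:
carry_out(
  series=[
    {"wx": 0,"wy": 0,"x": 0.5,"y": 1.0,"z": 0,"wz": 0.5,"jaw": 1},
    {"wx": 0,"wy": 0,"x": 1.1,"y": 2.1,"z": 0,"wz": 1.0,"jaw": 1},
    {"wx": 0,"wy": 0,"x": 1.7,"y": 3.2,"z": 0,"wz": 1.5,"jaw": 1},
    {"wx": 0,"wy": 0,"x": 2.2,"y": 4.3,"z": 0,"wz": 2.0,"jaw": 1},
    {"wx": 0,"wy": 0,"x": 2.74,"y": 5.4,"z": 0,"wz": 2.51,"jaw": 1},
  ],
)

```text
time: 2.08
position: [0.6236, 0.1664, 0.3561]
eef_rot: [-0.438, 1.571, -1.893]
force: [0.9, -0.4, 0.9]
width: 0.999
```

Request:
carry_out(
  series=[
    {"wx": 0,"wy": 0,"x": 0,"y": 0,"z": 0,"wz": 0,"jaw": 1},
    {"wx": 0,"wy": 0,"x": 0,"y": 0,"z": 0,"wz": 0,"jaw": 1},
  ],
)

```text
time: 2.33
position: [0.6229, 0.1643, 0.3558]
eef_rot: [-1.208, 1.57, -2.667]
force: [-0.1, -0.5, 0.0]
width: 1.001
```

```bash
cat > st.py <<'E'
from h import *
from scipy.spatial.transform import Rotation as R
def st():
    s=bot.read_state(); M=R.from_euler('xyz',s['eef_rot']).as_matrix(); j=M[:,1]*np.sign(M[0,1])
    print(round(s['time'],2),'pos',s['position'].round(4),'F',s['force'].round(2),'M',s['moment'].round(2),'jawyaw',np.degrees(np.arctan2(j[1],j[0])).round(2),'fing',M[:,0].round(3),'w',round(s['width'],3))
    return s,M
E
python3 - <<'E'
from st import *
st();cap('wrist','wrist2')
E
```

```text
2.33 pos [0.6229 0.1643 0.3558] F [-0.13 -0.55  0.01] M [ 0.03 -0.01  0.03] jawyaw 6.4 fing [-0.001 -0.    -1.   ] w 1.001
```

View pics/wrist2.png

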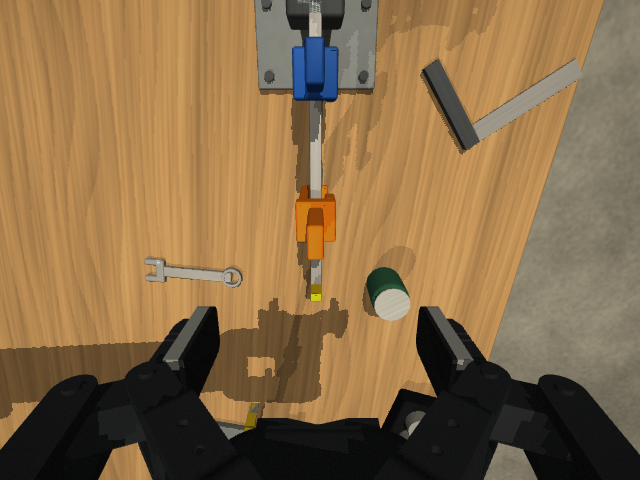

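The wrist view shows the carrier at (316,222) in line with the bar. The mid-point between the fingers is at column ~317, so the jaw is centred across the tab. Next I'll measure the tab precisely.

```bash
python3 - <<'E'
from st import *
d=dict(np.load('wrist2.npz')); P=pts(d); hsv=cv2.cvtColor(d['img'],cv2.COLOR_RGB2HSV); print(d['pose'][:3,3])
X,Y,Z=P[...,0],P[...,1],P[...,2]
def rep(n,m):
    q=P[m]; r=cv2.minAreaRect(q[:,:2].astype(np.float32)); print(n,len(q),'c',np.round(r[0],4),'size',np.round(r[1],4),'ang',r[2].__round__(2),'z',np.percentile(q[:,2],[3,50,97]).round(4))
def clean(m): return m
o=(cv2.inRange(hsv,(3,150,50),(18,255,255))>0)
rep('tabtop',o&(Z>.2685)&(Z<.2725))
rep('yoketop',o&(Z>.2135)&(Z<.2185))
g=(hsv[...,1]<90)
bar=g&(abs(Z-.2)<.003)&(X>.6)&(X<.65)&(Y>.10)&(Y<.27); rep('barA',bar)
c=np.median
for y in (.125,.2,.22,.24):
    q=X[bar&(abs(Y-y)<.006)]; print(y,len(q),q.min().round(4),q.max().round(4))
for z0,z1 in [(.225,.235),(.235,.245),(.245,.265),(.268,.273)]:
    q=P[o&(Z>z0)&(Z<z1)]; print(z0,len(q),q.min(0).round(4),q.max(0).round(4))
E
```

```text
[0.61310612 0.24645759 0.49724356]
tabtop 334 c [0.6201 0.1679] size [0.0111 0.0252] ang 5.85 z [0.2685 0.2691 0.27  ]
yoketop 1001 c [0.62   0.1677] size [0.0336 0.0353] ang 6.87 z [0.2137 0.2147 0.2162]
barA 1382 c [0.6169 0.183 ] size [0.0127 0.1616] ang 6.68 z [0.1975 0.1988 0.2002]
0.125 81 0.6204 0.6297
0.2 161 0.6111 0.6216
0.22 173 0.6091 0.6196
0.24 183 0.6069 0.6173
0.225 47 [0.6131 0.1781 0.225 ] [0.6241 0.1807 0.2349]
0.235 45 [0.6132 0.1785 0.2356] [0.624  0.1808 0.2449]
0.245 120 [0.6129 0.1772 0.245 ] [0.6247 0.181  0.2649]
0.268 460 [0.6136 0.1547 0.268 ] [0.6264 0.1808 0.2711]
```

Request:
carry_out(
  series=[
    {"wx": 0,"wy": 0,"x": -0.04,"y": 0.06,"z": -0.8,"wz": 0,"jaw": 1},
    {"wx": 0,"wy": 0,"x": -0.04,"y": 0.06,"z": -1.6,"wz": 0,"jaw": 1},
    {"wx": 0,"wy": 0,"x": -0.04,"y": 0.06,"z": -2.2,"wz": 0,"jaw": 0.3},
    {"wx": 0,"wy": 0,"x": -0.04,"y": 0.06,"z": -2.5,"wz": 0,"jaw": -0.3},
    {"wx": 0,"wy": 0,"x": -0.04,"y": 0.06,"z": -2.5,"wz": 0,"jaw": -0.45},
  ],
  grip_force=30,
)

```text
time: 3.0
position: [0.6208, 0.1665, 0.2309]
eef_rot: [-1.568, 1.57, -3.028]
force: [-0.2, 0.4, 1.3]
width: 0.384
```

Request:
carry_out(
  series=[
    {"wx": 0,"wy": 0,"x": 0,"y": 0,"z": 0,"wz": 0,"jaw": -0.45},
    {"wx": 0,"wy": 0,"x": 0,"y": 0,"z": 0,"wz": 0,"jaw": -0.45},
    {"wx": 0,"wy": 0,"x": 0,"y": 0,"z": 0,"wz": 0,"jaw": -0.45},
  ],
)

```text
time: 3.38
position: [0.6216, 0.1675, 0.2323]
eef_rot: [1.534, 1.569, 0.075]
force: [0.8, -0.3, 0.2]
width: 0.277
```

```bash
python3 - <<'E'
from st import *
st();d=cap('wrist','wrist3')
cv2.imwrite('pics/wrist3c.png',cv2.cvtColor(cv2.resize(d['img'][200:440,200:440],(600,600),interpolation=cv2.INTER_CUBIC),cv2.COLOR_RGB2BGR))
E
```

```text
3.38 pos [0.6216 0.1675 0.2323] F [ 0.83 -0.27  0.19] M [-0.01  0.01  0.  ] jawyaw 6.41 fing [ 0.002  0.    -1.   ] w 0.277
```

View pics/wrist3.png

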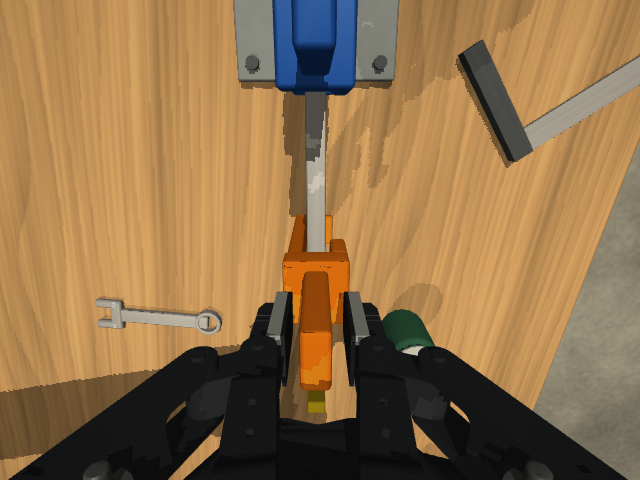

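View pics/wrist3c.png

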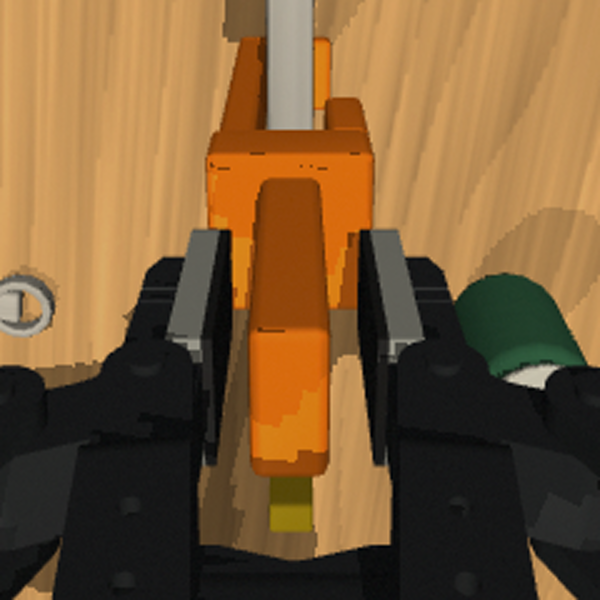

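The tab sits between the pads, about 1 mm left of their middle (tab at crop column 289, pads' middle at 295). I'll shift 1 mm and close.

Request:
carry_out(
  series=[
    {"wx": 0,"wy": 0,"x": -0.02,"y": 0,"z": 0,"wz": 0,"jaw": -0.5},
    {"wx": 0,"wy": 0,"x": -0.02,"y": 0,"z": 0,"wz": 0,"jaw": -0.65},
    {"wx": 0,"wy": 0,"x": -0.02,"y": 0,"z": 0,"wz": 0,"jaw": -0.75},
    {"wx": 0,"wy": 0,"x": -0.02,"y": 0,"z": 0,"wz": 0,"jaw": -1},
    {"wx": 0,"wy": 0,"x": -0.02,"y": 0,"z": 0,"wz": 0,"jaw": -1},
  ],
  grip_force=40,
)

```text
time: 4.05
position: [0.6202, 0.1675, 0.2314]
eef_rot: [2.454, 1.571, 0.994]
force: [0.4, 0.1, 1.1]
width: 0.136
```

Request:
carry_out(
  series=[
    {"wx": 0,"wy": 0,"x": 0,"y": 0,"z": 0,"wz": 0,"jaw": -1},
    {"wx": 0,"wy": 0,"x": 0,"y": 0,"z": 0,"wz": 0,"jaw": -1},
    {"wx": 0,"wy": 0,"x": 0,"y": 0,"z": 0,"wz": 0,"jaw": -1},
    {"wx": 0,"wy": 0,"x": 0,"y": 0,"z": 0,"wz": 0,"jaw": -1},
  ],
)

```text
time: 4.55
position: [0.6202, 0.1675, 0.2313]
eef_rot: [2.142, 1.571, 0.683]
force: [-0.8, 0.6, 0.6]
width: 0.135
```

```bash
python3 - <<'E'
from st import *
st();d=cap('wrist','wrist4');st()
cv2.imwrite('pics/wrist4c.png',cv2.cvtColor(cv2.resize(d['img'][200:440,200:440],(600,600),interpolation=cv2.INTER_CUBIC),cv2.COLOR_RGB2BGR))
E
```

```text
4.55 pos [0.6202 0.1675 0.2313] F [-0.84  0.62  0.61] M [0.07 0.05 0.  ] jawyaw 6.4 fing [ 0.  0. -1.] w 0.135
4.6 pos [0.6202 0.1674 0.2313] F [ 0.16 -0.28  0.42] M [ 0.09  0.05 -0.02] jawyaw 6.4 fing [ 0.  0. -1.] w 0.134
```

View pics/wrist4c.png

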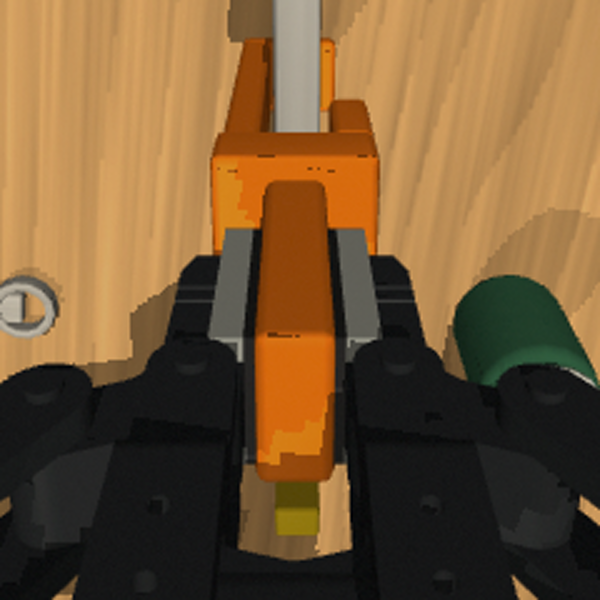

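The tab is gripped (width 0.135, about 11.5 mm) with very little side force. Lifting.

Request:
carry_out(
  series=[
    {"wx": 0,"wy": 0,"x": 0,"y": 0,"z": 0,"wz": 0,"jaw": -1},
    {"wx": 0,"wy": 0,"x": 0,"y": 0,"z": 0.04,"wz": 0,"jaw": -1},
    {"wx": 0,"wy": 0,"x": 0,"y": 0,"z": 0.1,"wz": 0,"jaw": -1},
    {"wx": 0,"wy": 0,"x": 0,"y": 0,"z": 0.2,"wz": 0,"jaw": -1},
    {"wx": 0,"wy": 0,"x": 0,"y": 0,"z": 0.2,"wz": 0,"jaw": -1},
  ],
  grip_force=80,
)

```text
time: 5.22
position: [0.6204, 0.1674, 0.2419]
eef_rot: [1.528, 1.57, 0.069]
force: [-0.4, -0.1, -3.6]
width: 0.129
```

Request:
carry_out(
  series=[
    {"wx": 0,"wy": 0,"x": 0,"y": 0,"z": 0.2,"wz": 0,"jaw": -1},
    {"wx": 0,"wy": 0,"x": 0,"y": 0,"z": 0.4,"wz": 0,"jaw": -1},
    {"wx": 0,"wy": 0,"x": 0,"y": 0,"z": 0.6,"wz": 0,"jaw": -1},
    {"wx": 0,"wy": 0,"x": 0,"y": 0,"z": 0.76,"wz": 0,"jaw": -1},
    {"wx": 0,"wy": 0,"x": 0,"y": 0,"z": 0.76,"wz": 0,"jaw": -1},
  ],
)

```text
time: 5.85
position: [0.6206, 0.1675, 0.2806]
eef_rot: [1.556, 1.569, 0.097]
force: [0.6, -0.3, -3.5]
width: 0.129
```

```bash
python3 - <<'E'
from st import *
for i in range(3): st();d=cap('side','side1')
cv2.imwrite('pics/side1c.png',cv2.cvtColor(cv2.resize(d['img'][200:380,180:380],(660,594),interpolation=cv2.INTER_CUBIC),cv2.COLOR_RGB2BGR))
E
```

```text
5.85 pos [0.6206 0.1675 0.2806] F [ 0.61 -0.33 -3.45] M [-0.03  0.03 -0.  ] jawyaw 6.41 fing [ 0.002  0.    -1.   ] w 0.129
5.9 pos [0.6203 0.1674 0.2797] F [-0.52  0.23 -3.5 ] M [0.06 0.03 0.02] jawyaw 6.4 fing [ 0.001  0.    -1.   ] w 0.127
5.95 pos [0.62   0.1674 0.2791] F [ 0.76  0.1  -2.9 ] M [0.03 0.05 0.01] jawyaw 6.4 fing [-0. -0. -1.] w 0.133
```

View pics/side1c.png

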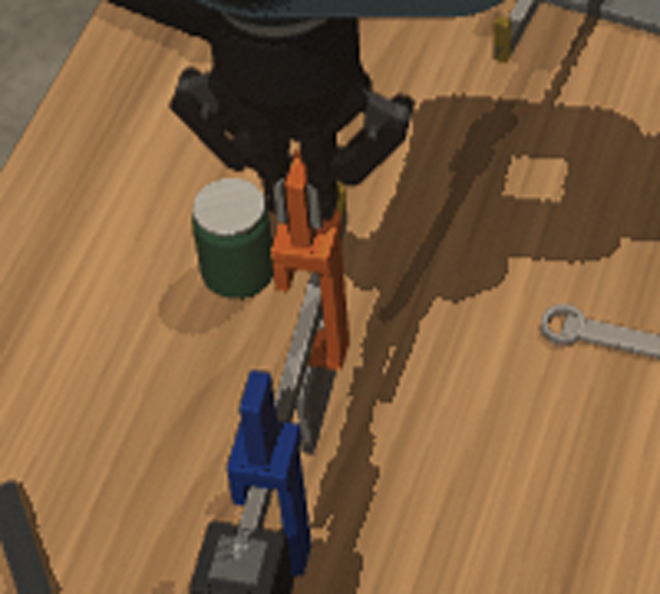

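The carrier is held level, clear of the bar by about 48 mm, and weighs about 3.5 N. Now I'll move it out along the bar.

Request:
carry_out(
  series=[
    {"wx": 0,"wy": 0,"x": 0.03,"y": -0.27,"z": 0,"wz": 0,"jaw": -1},
    {"wx": 0,"wy": 0,"x": 0.09,"y": -0.8,"z": 0,"wz": 0,"jaw": -1},
    {"wx": 0,"wy": 0,"x": 0.17,"y": -1.5,"z": 0,"wz": 0,"jaw": -1},
    {"wx": 0,"wy": 0,"x": 0.25,"y": -2.2,"z": 0,"wz": 0,"jaw": -1},
    {"wx": 0,"wy": 0,"x": 0.3,"y": -2.66,"z": 0,"wz": 0,"jaw": -1},
  ],
)

```text
time: 6.62
position: [0.6351, 0.0322, 0.2789]
eef_rot: [-1.373, 1.57, -2.834]
force: [0.7, 0.1, -4.2]
width: 0.127
```

Request:
carry_out(
  series=[
    {"wx": 0,"wy": 0,"x": 0,"y": 0,"z": 0,"wz": 0,"jaw": -1},
    {"wx": 0,"wy": 0,"x": 0,"y": 0,"z": 0,"wz": 0,"jaw": -1},
  ],
)

```text
time: 6.88
position: [0.6351, 0.0347, 0.2792]
eef_rot: [-2.736, 1.57, 2.088]
force: [0.0, -0.0, -4.0]
width: 0.129
```

```bash
python3 - <<'E'
from st import *
st();d=cap('side','side2');cap('wrist','wrist5');e=cap('scene','scene2')
im=np.hstack([d['img'][170:330,210:400],e['img'][160:320,240:430]])
cv2.imwrite('pics/s2c.png',cv2.cvtColor(cv2.resize(im,None,fx=2,fy=2,interpolation=cv2.INTER_CUBIC),cv2.COLOR_RGB2BGR))
E
```

```text
6.88 pos [0.6351 0.0347 0.2792] F [ 0.01 -0.02 -3.96] M [0.02 0.01 0.02] jawyaw 6.41 fing [-0.     0.001 -1.   ] w 0.129
```

View pics/s2c.png

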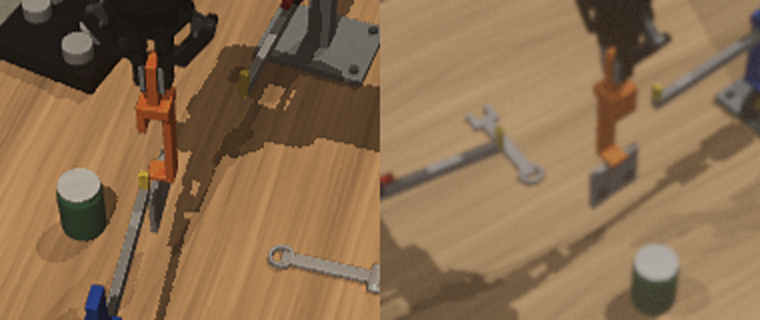

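View pics/wrist5.png

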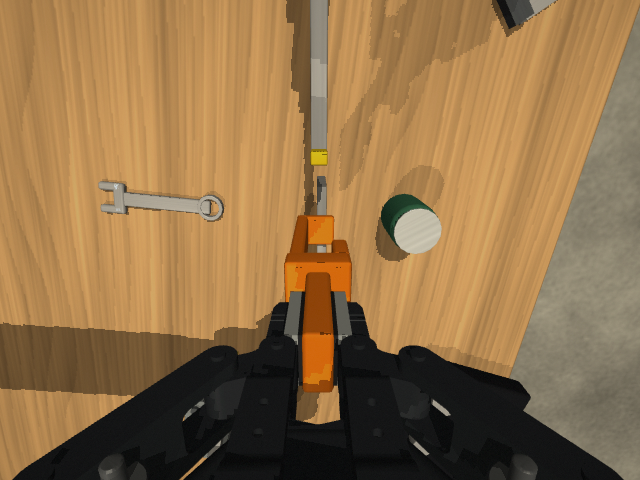

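The carrier is clear of rack A's free end: the plate tip shows below the yellow stop at (321,180), well apart. Next I'll turn it to rack B's yaw and line it up short of that free end, biased slightly to −x.

Request:
carry_out(
  series=[
    {"wx": 0,"wy": 0,"x": -0.1,"y": -0.2,"z": 0,"wz": -0.15,"jaw": -1},
    {"wx": 0,"wy": 0,"x": -0.4,"y": -0.4,"z": 0,"wz": -0.5,"jaw": -1},
    {"wx": 0,"wy": 0,"x": -0.75,"y": -0.6,"z": 0,"wz": -0.9,"jaw": -1},
    {"wx": 0,"wy": 0,"x": -1.0,"y": -0.7,"z": 0,"wz": -1.15,"jaw": -1},
    {"wx": 0,"wy": 0,"x": -1.12,"y": -0.7,"z": 0,"wz": -1.22,"jaw": -1},
  ],
)

```text
time: 7.65
position: [0.5786, -0.0008, 0.2795]
eef_rot: [1.789, 1.57, 0.116]
force: [-0.9, 0.7, -3.7]
width: 0.13
```

Request:
carry_out(
  series=[
    {"wx": 0,"wy": 0,"x": 0,"y": 0,"z": 0,"wz": 0,"jaw": -1},
    {"wx": 0,"wy": 0,"x": 0,"y": 0,"z": 0,"wz": 0,"jaw": -1},
  ],
)

```text
time: 7.9
position: [0.5795, -0.0004, 0.2794]
eef_rot: [1.711, 1.57, 0.039]
force: [0.0, 0.4, -3.3]
width: 0.135
```

```bash
python3 - <<'E'
from st import *
st();d=cap('side','side3');e=cap('scene','scene3')
im=np.hstack([d['img'][120:280,240:430],e['img'][160:320,200:390]])
cv2.imwrite('pics/s3c.png',cv2.cvtColor(cv2.resize(im,None,fx=2,fy=2,interpolation=cv2.INTER_CUBIC),cv2.COLOR_RGB2BGR))
for n,d in (('side',d),('scene',e)):
    P=pts(d); hsv=cv2.cvtColor(d['img'],cv2.COLOR_RGB2HSV); X,Y,Z=P[...,0],P[...,1],P[...,2]
    o=(cv2.inRange(hsv,(4,150,60),(16,255,255))>0)&(abs(Y)<.06)&(X>.52)&(X<.65)
    for z0,z1 in ((.261,.268),(.2,.24)):
        q=P[o&(Z>z0)&(Z<z1)]; r=cv2.minAreaRect(q[:,:2].astype(np.float32)); print(n,z0,len(q),np.round(r[0],4),np.round(r[1],4),r[2],np.percentile(q,[3,97],axis=0).round(4))
    b=(Z>.184)&(Z<.193)&(X>.54)&(X<.60)&(Y>-.19)&(Y<-.085)&(hsv[...,1]<90); q=P[b]
    if len(q): print('bar',len(q),cv2.fitLine(q[:,:2].astype(np.float32),cv2.DIST_HUBER,0,.01,.01).ravel())
    y=(cv2.inRange(hsv,(20,100,60),(36,255,255))>0)&(Z>.205)&(Z<.215)&(Y<-.04)&(Y>-.12)&(X>.5)&(X<.65); q=P[y]
    print('stop top',len(q),q.mean(0) if len(q) else 0)
E
```

```text
7.9 pos [ 5.795e-01 -4.000e-04  2.794e-01] F [ 0.03  0.41 -3.27] M [ 0.04 -0.   -0.02] jawyaw -5.77 fing [ 0.  0. -1.] w 0.135
side 0.261 138 [0.5805 0.0006] [0.0372 0.034 ] 84.30052947998047 [[ 0.5638 -0.0117  0.2614]
 [ 0.5969  0.0179  0.267 ]]
side 0.2 132 [0.5793 0.008 ] [0.0397 0.0243] 19.335222244262695 [[ 0.5635 -0.0081  0.2011]
 [ 0.5967  0.0159  0.239 ]]
bar 105 [ 0.11918963  0.9928715   0.5661986  -0.14500536]
stop top 12 [ 0.57527719 -0.07541559  0.207615  ]
scene 0.261 105 [ 0.5875 -0.0075] [0.0388 0.0292] 57.61025619506836 [[ 0.5691 -0.0224  0.2612]
 [ 0.5992  0.0092  0.2671]]
scene 0.2 53 [ 0.5899 -0.0125] [0.0361 0.0277] 33.12488555908203 [[ 0.5691 -0.0235  0.2071]
 [ 0.5985  0.0059  0.2392]]
bar 212 [ 0.10148756  0.9948368   0.56999314 -0.13877298]
stop top 10 [ 0.57665412 -0.07995307  0.20719534]
```

View pics/s3c.png

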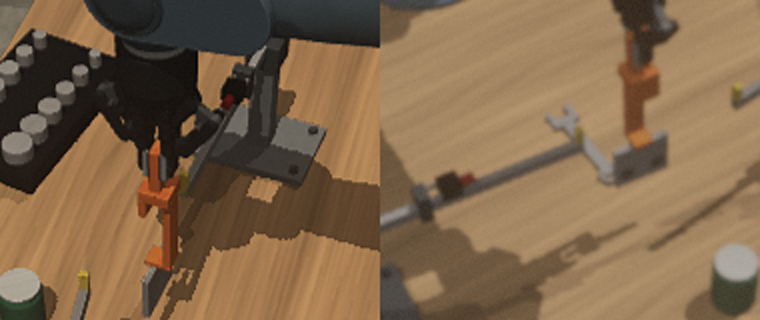

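Request:
carry_out(
  series=[
    {"wx": 0,"wy": 0,"x": -0.03,"y": -0.3,"z": 0,"wz": 0,"jaw": -1},
    {"wx": 0,"wy": 0,"x": -0.08,"y": -0.8,"z": 0,"wz": 0,"jaw": -1},
    {"wx": 0,"wy": 0,"x": -0.13,"y": -1.3,"z": 0,"wz": 0,"jaw": -1},
    {"wx": 0,"wy": 0,"x": -0.18,"y": -1.8,"z": 0,"wz": 0,"jaw": -1},
    {"wx": 0,"wy": 0,"x": -0.2,"y": -2.0,"z": 0,"wz": 0,"jaw": -1},
  ],
)

```text
time: 8.62
position: [0.569, -0.1025, 0.2793]
eef_rot: [-0.255, 1.571, -1.929]
force: [0.8, 1.5, -4.1]
width: 0.129
```

Request:
carry_out(
  series=[
    {"wx": 0,"wy": 0,"x": 0,"y": 0,"z": 0,"wz": 0,"jaw": -1},
    {"wx": 0,"wy": 0,"x": 0,"y": 0,"z": 0,"wz": 0,"jaw": -1},
  ],
)

```text
time: 8.88
position: [0.5692, -0.1, 0.2793]
eef_rot: [-2.983, 1.57, 1.629]
force: [0.2, -0.9, -4.5]
width: 0.131
```

```bash
python3 - <<'E'
from st import *
st();d=cap('side','side4');w=cap('wrist','wrist6')
im=cv2.resize(d['img'][120:280,260:420],(600,600),interpolation=cv2.INTER_CUBIC)
cv2.imwrite('pics/s4c.png',cv2.cvtColor(im,cv2.COLOR_RGB2BGR))
E
```

```text
8.88 pos [ 0.5692 -0.1     0.2793] F [ 0.21 -0.88 -4.5 ] M [0.06 0.01 0.03] jawyaw -5.77 fing [-0.  0. -1.] w 0.131
```

View pics/s4c.png

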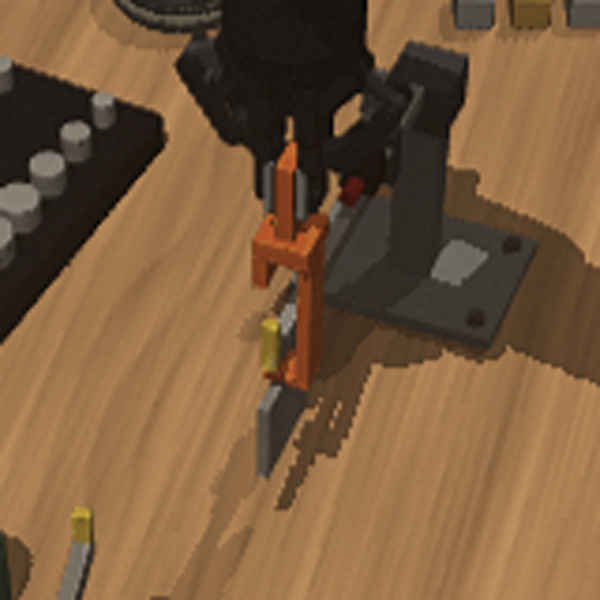

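View pics/wrist6.png

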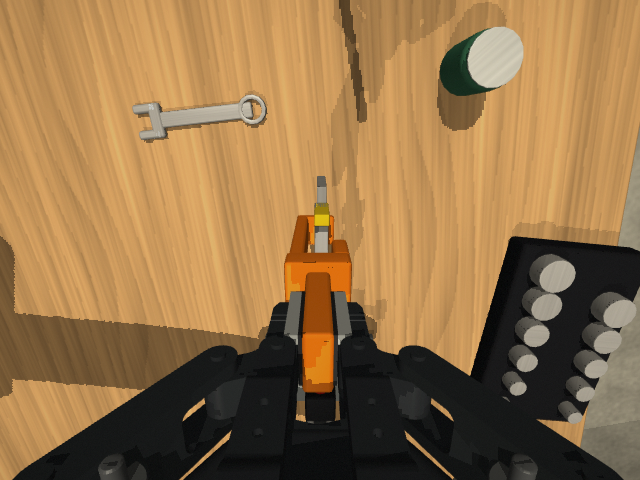

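The yellow stop sits between the legs, a little toward +x of centre as intended, so I'll go on to the entry stretch and measure the bar against the carrier.

Request:
carry_out(
  series=[
    {"wx": 0,"wy": 0,"x": -0.02,"y": -0.2,"z": 0,"wz": 0,"jaw": -1},
    {"wx": 0,"wy": 0,"x": -0.05,"y": -0.5,"z": 0,"wz": 0,"jaw": -1},
    {"wx": 0,"wy": 0,"x": -0.08,"y": -0.8,"z": 0,"wz": 0,"jaw": -1},
    {"wx": 0,"wy": 0,"x": -0.08,"y": -0.82,"z": 0,"wz": 0,"jaw": -1},
    {"wx": 0,"wy": 0,"x": -0.08,"y": -0.82,"z": 0,"wz": 0,"jaw": -1},
  ],
)

```text
time: 9.6
position: [0.5651, -0.1418, 0.2792]
eef_rot: [-2.688, 1.57, 1.923]
force: [0.0, 0.6, -4.1]
width: 0.129
```

```bash
python3 - <<'E'
from st import *
s,M=st();d=cap('wrist','wrist7')
for f in ('wrist6','wrist7'):
    d=dict(np.load(f+'.npz')); P=pts(d); hsv=cv2.cvtColor(d['img'],cv2.COLOR_RGB2HSV)
    t=np.array([.5692,-.1,.2793]) if f=='wrist6' else s['position']
    a=np.radians(-5.77); ex=np.array([np.cos(a),np.sin(a),0]); ey=np.array([-ex[1],ex[0],0])
    q=P-t; U,V,Z=q@ex,q@ey,P[...,2]   # tool-aligned frame
    o=(cv2.inRange(hsv,(3,150,50),(18,255,255))>0)
    def rep(n,m):
        if m.sum()<5: print(n,m.sum()); return
        print(f,n,m.sum(),'u',np.percentile(U[m],[1,50,99]).round(4),'v',np.percentile(V[m],[1,50,99]).round(4),'z',np.percentile(Z[m],[3,50,97]).round(4))
    rep('tabtop',o&(Z>.313)&(Z<.322)&(abs(V)<.03)); rep('yoketop',o&(Z>.258)&(Z<.267)&(abs(V)<.05))
    y=(cv2.inRange(hsv,(20,100,60),(36,255,255))>0)&(abs(U)<.03)&(V<.15)&(Z>.15); rep('stop',y)
    g=(hsv[...,1]<80)&(Z>.18)&(Z<.2)&(abs(U)<.03)&(V>.01)&(V<.2); rep('bar',g)
    if g.sum()>20:
        for v0 in np.arange(.02,.09,.01):
            m=g&(abs(V-v0)<.005); 
            if m.sum()>5: print('   v',v0.round(3),m.sum(),'u',U[m].min().round(4),U[m].max().round(4),np.median(Z[m]).round(4))
d=dict(np.load('wrist7.npz'));cv2.imwrite('pics/wrist7c.png',cv2.cvtColor(cv2.resize(d['img'][120:360,200:440],(600,600),interpolation=cv2.INTER_CUBIC),cv2.COLOR_RGB2BGR))
E
```

```text
9.6 pos [ 0.5651 -0.1418  0.2792] F [ 0.04  0.56 -4.11] M [0.07 0.06 0.03] jawyaw -5.83 fing [-0.  0. -1.] w 0.129
wrist6 tabtop 2001 u [-0.0065 -0.001   0.0048] v [-0.0122  0.0019  0.0131] z [0.3141 0.3164 0.3175]
wrist6 yoketop 1850 u [-0.0175 -0.0008  0.0159] v [-0.0026  0.0125  0.018 ] z [0.2592 0.2625 0.2645]
wrist6 stop 335 u [-0.0031  0.0018  0.0066] v [0.0204 0.0272 0.0281] z [0.1767 0.2057 0.2074]
wrist6 bar 79 u [-0.0026  0.0017  0.0059] v [0.0102 0.0125 0.0278] z [0.1853 0.1866 0.1876]
wrist7 tabtop 2002 u [-0.0065 -0.001   0.0049] v [-0.0127  0.0017  0.013 ] z [0.314  0.3164 0.3175]
wrist7 yoketop 1843 u [-0.0175 -0.001   0.016 ] v [-0.0029  0.0124  0.0179] z [0.2591 0.2624 0.2648]
wrist7 stop 252 u [-0.0028  0.0015  0.0062] v [0.062  0.0665 0.0699] z [0.189  0.2063 0.2075]
wrist7 bar 1026 u [-0.0032  0.0016  0.0063] v [0.0103 0.0362 0.0595] z [0.1853 0.1865 0.1877]
   v 0.02 196 u -0.0032 0.0059 0.1865
   v 0.03 196 u -0.0032 0.0059 0.1865
   v 0.04 207 u -0.0031 0.0058 0.1864
   v 0.05 224 u -0.0031 0.0064 0.1865
   v 0.06 107 u -0.003 0.0063 0.1865
```

View pics/wrist7c.png

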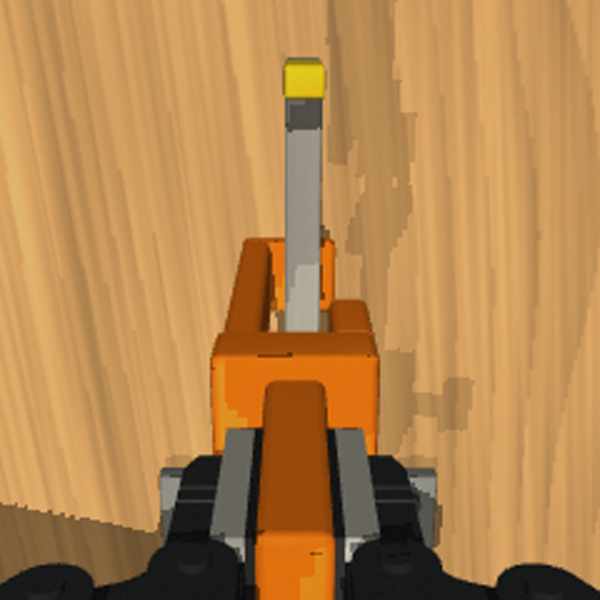

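The bar lies 2.3 mm toward +x of the carrier's middle, with the yaw matched. The bar top is at about 0.188. I'll shift across and lower most of the way.

Request:
carry_out(
  series=[
    {"wx": 0,"wy": 0,"x": 0.045,"y": 0,"z": 0,"wz": 0,"jaw": -1},
    {"wx": 0,"wy": 0,"x": 0.045,"y": 0,"z": -0.1,"wz": 0,"jaw": -1},
    {"wx": 0,"wy": 0,"x": 0.045,"y": 0,"z": -0.3,"wz": 0,"jaw": -1},
    {"wx": 0,"wy": 0,"x": 0.045,"y": 0,"z": -0.5,"wz": 0,"jaw": -1},
    {"wx": 0,"wy": 0,"x": 0.045,"y": 0,"z": -0.55,"wz": 0,"jaw": -1},
  ],
)

```text
time: 10.28
position: [0.5667, -0.1413, 0.2501]
eef_rot: [-1.908, 1.568, 2.703]
force: [0.0, 0.2, -3.9]
width: 0.132
```

Request:
carry_out(
  series=[
    {"wx": 0,"wy": 0,"x": 0,"y": 0,"z": -0.1,"wz": 0,"jaw": -1},
    {"wx": 0,"wy": 0,"x": 0,"y": 0,"z": -0.2,"wz": 0,"jaw": -1},
    {"wx": 0,"wy": 0,"x": 0,"y": 0,"z": -0.3,"wz": 0,"jaw": -1},
    {"wx": 0,"wy": 0,"x": 0,"y": 0,"z": -0.37,"wz": 0,"jaw": -1},
    {"wx": 0,"wy": 0,"x": 0,"y": 0,"z": -0.37,"wz": 0,"jaw": -1},
  ],
)

```text
time: 10.9
position: [0.5672, -0.1415, 0.2329]
eef_rot: [-1.907, 1.57, 2.704]
force: [-0.7, 0.8, -3.0]
width: 0.129
```

```bash
python3 - <<'E'
from st import *
s,M=st();d=cap('wrist','wrist8');st()
P=pts(d); hsv=cv2.cvtColor(d['img'],cv2.COLOR_RGB2HSV)
t=s['position']
a=np.radians(-5.77); ex=np.array([np.cos(a),np.sin(a),0]); ey=np.array([-ex[1],ex[0],0])
q=P-t; U,V,Z=q@ex,q@ey,P[...,2]; zt=t[2]-.2793
o=(cv2.inRange(hsv,(3,150,50),(18,255,255))>0)
def rep(n,m):
    if m.sum()<5: print(n,m.sum()); return
    print(n,m.sum(),'u',np.percentile(U[m],[1,50,99]).round(4),'v',np.percentile(V[m],[1,50,99]).round(4),'z',np.percentile(Z[m],[3,50,97]).round(4))
rep('yoketop',o&(Z>.258+zt)&(Z<.267+zt)&(abs(V)<.05))
g=(hsv[...,1]<80)&(Z>.18)&(Z<.193)&(abs(U)<.03)&(V>.01)&(V<.2); rep('bar',g)
cv2.imwrite('pics/wrist8c.png',cv2.cvtColor(cv2.resize(d['img'][120:360,200:440],(600,600),interpolation=cv2.INTER_CUBIC),cv2.COLOR_RGB2BGR))
E
```

```text
10.9 pos [ 0.5672 -0.1415  0.2329] F [-0.68  0.77 -2.96] M [ 0.03  0.02 -0.05] jawyaw -5.8 fing [-0.001  0.    -1.   ] w 0.129
10.95 pos [ 0.5674 -0.1416  0.2332] F [-0.    0.09 -2.72] M [ 0.07  0.04 -0.02] jawyaw -5.8 fing [-0.  0. -1.] w 0.132
yoketop 1848 u [-0.0175 -0.0006  0.0159] v [-0.0031  0.0125  0.0179] z [0.2126 0.2161 0.2178]
bar 1411 u [-0.0051 -0.0005  0.0041] v [0.0127 0.0369 0.0588] z [0.1853 0.1865 0.1877]
```

View pics/wrist8c.png

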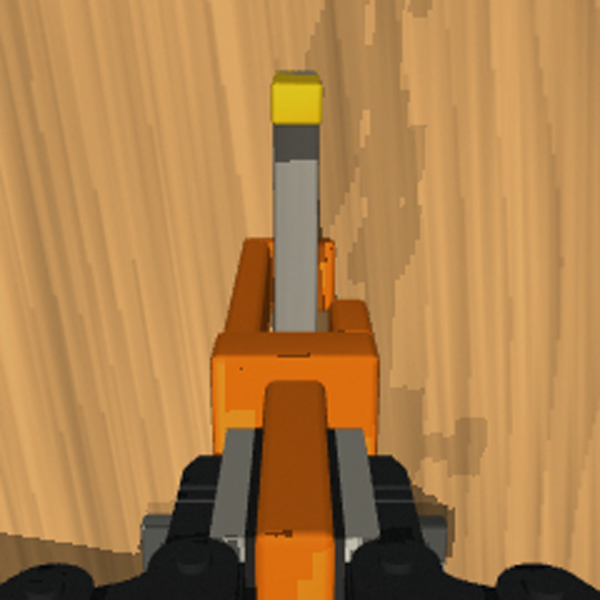

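The bar is centred between the legs (mid columns 296 and 296), with a gap of about 13 mm. I'll creep down until it touches.

Request:
carry_out(
  series=[
    {"wx": 0,"wy": 0,"x": 0,"y": 0,"z": -0.06,"wz": 0,"jaw": -1},
    {"wx": 0,"wy": 0,"x": 0,"y": 0,"z": -0.12,"wz": 0,"jaw": -1},
    {"wx": 0,"wy": 0,"x": 0,"y": 0,"z": -0.17,"wz": 0,"jaw": -1},
    {"wx": 0,"wy": 0,"x": 0,"y": 0,"z": -0.2,"wz": 0,"jaw": -1},
    {"wx": 0,"wy": 0,"x": 0,"y": 0,"z": -0.2,"wz": 0,"jaw": -1},
  ],
)

```text
time: 11.58
position: [0.5673, -0.1416, 0.2231]
eef_rot: [-1.849, 1.57, 2.762]
force: [-0.5, -0.4, -3.5]
width: 0.131
```

Request:
carry_out(
  series=[
    {"wx": 0,"wy": 0,"x": 0,"y": 0,"z": -0.02,"wz": 0,"jaw": -1},
    {"wx": 0,"wy": 0,"x": 0,"y": 0,"z": -0.02,"wz": 0,"jaw": -1},
  ],
)

```text
time: 11.82
position: [0.5674, -0.1416, 0.2223]
eef_rot: [-1.794, 1.571, 2.817]
force: [-0.3, -0.4, -3.3]
width: 0.132
```

Request:
carry_out(
  series=[
    {"wx": 0,"wy": 0,"x": 0,"y": 0,"z": -0.02,"wz": 0,"jaw": -1},
    {"wx": 0,"wy": 0,"x": 0,"y": 0,"z": -0.02,"wz": 0,"jaw": -1},
  ],
)

```text
time: 12.08
position: [0.5674, -0.1416, 0.2212]
eef_rot: [-1.831, 1.571, 2.78]
force: [0.1, -0.2, -3.4]
width: 0.13
```

Request:
carry_out(
  series=[
    {"wx": 0,"wy": 0,"x": 0,"y": 0,"z": -0.02,"wz": 0,"jaw": -1},
    {"wx": 0,"wy": 0,"x": 0,"y": 0,"z": -0.02,"wz": 0,"jaw": -1},
  ],
)

```text
time: 12.32
position: [0.5673, -0.1416, 0.2202]
eef_rot: [-1.923, 1.571, 2.688]
force: [0.7, 0.3, -3.1]
width: 0.13
```

Request:
carry_out(
  series=[
    {"wx": 0,"wy": 0,"x": 0,"y": 0,"z": -0.02,"wz": 0,"jaw": -1},
    {"wx": 0,"wy": 0,"x": 0,"y": 0,"z": -0.02,"wz": 0,"jaw": -1},
  ],
)

```text
time: 12.58
position: [0.5673, -0.1416, 0.2192]
eef_rot: [-1.89, 1.571, 2.722]
force: [0.3, 0.2, -2.3]
width: 0.132
```

Request:
carry_out(
  series=[
    {"wx": 0,"wy": 0,"x": 0,"y": 0,"z": -0.02,"wz": 0,"jaw": -1},
    {"wx": 0,"wy": 0,"x": 0,"y": 0,"z": -0.02,"wz": 0,"jaw": -1},
  ],
)

```text
time: 12.82
position: [0.5675, -0.1416, 0.2184]
eef_rot: [1.301, 1.571, -0.371]
force: [0.5, -0.7, -2.5]
width: 0.132
```

```bash
cat > f.py <<'E'
from st import *
F=[]
for i in range(5):
    s=bot.read_state(); F.append(np.r_[s['force'],s['moment']]); bot.get_image('wrist')
print(np.mean(F,0).round(2),np.std(F,0).round(2),s['position'].round(4),round(s['time'],2))
E
python3 f.py
```

```text
[-0.08  0.06 -3.06  0.02  0.01  0.03] [0.38 0.6  0.4  0.02 0.02 0.01] [ 0.5675 -0.1416  0.2184] 13.03
```

Request:
carry_out(
  series=[
    {"wx": 0,"wy": 0,"x": 0,"y": 0,"z": -0.02,"wz": 0,"jaw": -1},
    {"wx": 0,"wy": 0,"x": 0,"y": 0,"z": -0.02,"wz": 0,"jaw": -1},
  ],
)

```text
time: 13.32
position: [0.5675, -0.1416, 0.2175]
eef_rot: [1.254, 1.571, -0.418]
force: [-0.4, 0.6, -2.0]
width: 0.13
```

```bash
python3 f.py
```

```text
[-0.24  0.1  -1.7   0.03  0.03 -0.01] [0.47 0.3  0.36 0.03 0.02 0.01] [ 0.5675 -0.1416  0.2175] 13.53
```

Contact: the bar now takes about 1.9 N, rising about 1.4 N per mm as stated. I'll settle 1 mm more and start the slide toward the pin.

Request:
carry_out(
  series=[
    {"wx": 0,"wy": 0,"x": 0,"y": 0,"z": -0.015,"wz": 0,"jaw": -1},
    {"wx": 0,"wy": 0,"x": -0.005,"y": -0.05,"z": -0.015,"wz": 0,"jaw": -1},
    {"wx": 0,"wy": 0,"x": -0.015,"y": -0.15,"z": -0.015,"wz": 0,"jaw": -1},
    {"wx": 0,"wy": 0,"x": -0.025,"y": -0.25,"z": -0.015,"wz": 0,"jaw": -1},
    {"wx": 0,"wy": 0,"x": -0.03,"y": -0.3,"z": -0.015,"wz": 0,"jaw": -1},
  ],
)

```text
time: 14.2
position: [0.5659, -0.157, 0.2166]
eef_rot: [2.161, 1.571, 0.489]
force: [0.2, 1.9, 0.2]
width: 0.133
```

```bash
python3 f.py
```

```text
[-0.04  0.15 -0.45  0.01 -0.01  0.  ] [0.59 1.16 0.65 0.21 0.04 0.01] [ 0.5659 -0.1572  0.2166] 14.4
```

Request:
carry_out(
  series=[
    {"wx": 0,"wy": 0,"x": -0.007,"y": -0.07,"z": 0,"wz": 0,"jaw": -1},
    {"wx": 0,"wy": 0,"x": -0.014,"y": -0.14,"z": 0,"wz": 0,"jaw": -1},
    {"wx": 0,"wy": 0,"x": -0.021,"y": -0.21,"z": 0,"wz": 0,"jaw": -1},
    {"wx": 0,"wy": 0,"x": -0.028,"y": -0.28,"z": 0,"wz": 0,"jaw": -1},
  ],
)

```text
time: 14.95
position: [0.5645, -0.1708, 0.2165]
eef_rot: [-2.808, 1.571, 1.803]
force: [0.4, 1.9, 0.1]
width: 0.131
```

```bash
python3 - <<'E'
from st import *
st();d=cap('side','side5');e=cap('scene','scene5');st()
im=np.hstack([cv2.resize(d['img'][130:230,300:400],(400,400),interpolation=cv2.INTER_CUBIC),cv2.resize(e['img'][200:300,190:290],(400,400),interpolation=cv2.INTER_CUBIC)])
cv2.imwrite('pics/s5c.png',cv2.cvtColor(im,cv2.COLOR_RGB2BGR))
E
```

```text
14.95 pos [ 0.5645 -0.1708  0.2165] F [0.39 1.87 0.06] M [ 0.36 -0.03  0.08] jawyaw -5.8 fing [-0.  0. -1.] w 0.131
15.05 pos [ 0.5644 -0.1712  0.2166] F [ 0.63  0.08 -0.5 ] M [ 0.02  0.04 -0.03] jawyaw -5.82 fing [-0.    -0.001 -1.   ] w 0.129
```

View pics/s5c.png

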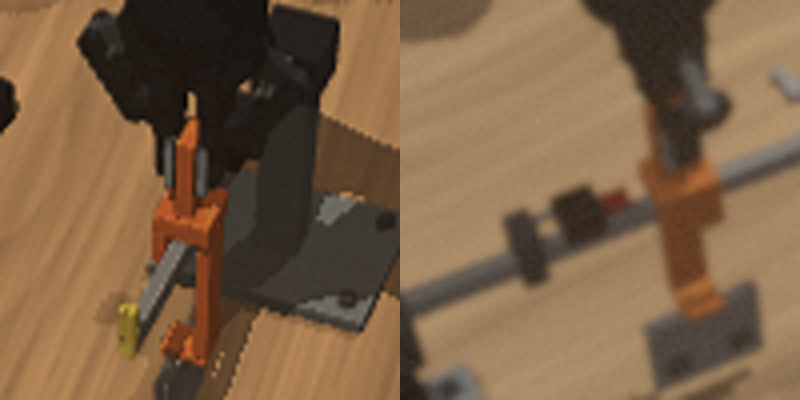

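The carrier hangs on bar B with the red pin about 10 mm ahead. Drag is about 1.5–2 N. I'll go on in small steps.

Request:
carry_out(
  series=[
    {"wx": 0,"wy": 0,"x": -0.003,"y": -0.03,"z": 0,"wz": 0,"jaw": -1},
    {"wx": 0,"wy": 0,"x": -0.006,"y": -0.06,"z": 0,"wz": 0,"jaw": -1},
    {"wx": 0,"wy": 0,"x": -0.009,"y": -0.09,"z": 0,"wz": 0,"jaw": -1},
    {"wx": 0,"wy": 0,"x": -0.012,"y": -0.12,"z": 0,"wz": 0,"jaw": -1},
  ],
)

```text
time: 15.55
position: [0.5639, -0.1766, 0.2166]
eef_rot: [3.093, 1.571, 1.421]
force: [-0.5, 2.2, -0.2]
width: 0.129
```

Request:
carry_out(
  series=[
    {"wx": 0,"wy": 0,"x": -0.003,"y": -0.03,"z": 0,"wz": 0,"jaw": -1},
    {"wx": 0,"wy": 0,"x": -0.006,"y": -0.06,"z": 0,"wz": 0,"jaw": -1},
  ],
)

```text
time: 15.8
position: [0.5636, -0.1797, 0.2166]
eef_rot: [2.618, 1.571, 0.946]
force: [0.5, 0.8, -0.4]
width: 0.131
```

Request:
carry_out(
  series=[
    {"wx": 0,"wy": 0,"x": -0.003,"y": -0.03,"z": 0,"wz": 0,"jaw": -1},
    {"wx": 0,"wy": 0,"x": -0.006,"y": -0.06,"z": 0,"wz": 0,"jaw": -1},
  ],
)

```text
time: 16.05
position: [0.5633, -0.1827, 0.2166]
eef_rot: [1.411, 1.571, -0.261]
force: [1.0, 2.1, -0.3]
width: 0.133
```

Request:
carry_out(
  series=[
    {"wx": 0,"wy": 0,"x": -0.002,"y": -0.02,"z": 0,"wz": 0,"jaw": -1},
    {"wx": 0,"wy": 0,"x": -0.004,"y": -0.04,"z": 0,"wz": 0,"jaw": -1},
  ],
)

```text
time: 16.3
position: [0.5631, -0.1844, 0.2165]
eef_rot: [-3.037, 1.57, 1.574]
force: [0.8, 2.7, -0.5]
width: 0.13
```

Request:
carry_out(
  series=[
    {"wx": 0,"wy": 0,"x": -0.002,"y": -0.02,"z": 0,"wz": 0,"jaw": -1},
    {"wx": 0,"wy": 0,"x": -0.004,"y": -0.04,"z": 0,"wz": 0,"jaw": -1},
  ],
)

```text
time: 16.55
position: [0.5629, -0.1862, 0.2165]
eef_rot: [-2.966, 1.57, 1.645]
force: [0.2, 4.6, 0.6]
width: 0.133
```

Request:
carry_out(
  series=[
    {"wx": 0,"wy": 0,"x": -0.002,"y": -0.02,"z": 0,"wz": 0,"jaw": -1},
    {"wx": 0,"wy": 0,"x": -0.004,"y": -0.04,"z": 0,"wz": 0,"jaw": -1},
  ],
)

```text
time: 16.8
position: [0.5627, -0.1881, 0.2164]
eef_rot: [-2.924, 1.569, 1.688]
force: [1.4, 5.6, 0.9]
width: 0.125
```

The pin is reached with the tool at y≈−0.184. I'll push on in small steps.

Request:
carry_out(
  series=[
    {"wx": 0,"wy": 0,"x": -0.002,"y": -0.02,"z": 0,"wz": 0,"jaw": -1},
    {"wx": 0,"wy": 0,"x": -0.004,"y": -0.04,"z": 0,"wz": 0,"jaw": -1},
  ],
)

```text
time: 17.05
position: [0.5625, -0.19, 0.2164]
eef_rot: [-2.897, 1.569, 1.714]
force: [0.9, 6.2, -0.4]
width: 0.13
```

Request:
carry_out(
  series=[
    {"wx": 0,"wy": 0,"x": -0.002,"y": -0.02,"z": 0,"wz": 0,"jaw": -1},
    {"wx": 0,"wy": 0,"x": -0.004,"y": -0.04,"z": 0,"wz": 0,"jaw": -1},
  ],
)

```text
time: 17.3
position: [0.5623, -0.1921, 0.2164]
eef_rot: [-2.894, 1.57, 1.717]
force: [1.0, 5.9, 0.6]
width: 0.126
```

```bash
python3 f.py
```

```text
[ 0.59  5.18  0.15  0.93 -0.1  -0.  ] [0.38 0.42 0.4  0.03 0.03 0.02] [ 0.5623 -0.1922  0.2164] 17.5
```

Request:
carry_out(
  series=[
    {"wx": 0,"wy": 0,"x": -0.003,"y": -0.03,"z": 0,"wz": 0,"jaw": -1},
    {"wx": 0,"wy": 0,"x": -0.006,"y": -0.06,"z": 0,"wz": 0,"jaw": -1},
  ],
)

```text
time: 17.8
position: [0.562, -0.1951, 0.2164]
eef_rot: [-2.902, 1.57, 1.71]
force: [0.6, 4.0, 0.5]
width: 0.128
```

Request:
carry_out(
  series=[
    {"wx": 0,"wy": 0,"x": -0.003,"y": -0.03,"z": 0,"wz": 0,"jaw": -1},
    {"wx": 0,"wy": 0,"x": -0.006,"y": -0.06,"z": 0,"wz": 0,"jaw": -1},
  ],
)

```text
time: 18.05
position: [0.5617, -0.1981, 0.2164]
eef_rot: [-2.886, 1.57, 1.725]
force: [0.3, 6.0, -0.1]
width: 0.131
```

Request:
carry_out(
  series=[
    {"wx": 0,"wy": 0,"x": -0.002,"y": -0.02,"z": 0,"wz": 0,"jaw": -1},
    {"wx": 0,"wy": 0,"x": -0.004,"y": -0.04,"z": 0,"wz": 0,"jaw": -1},
  ],
)

```text
time: 18.3
position: [0.5615, -0.1999, 0.2164]
eef_rot: [-2.905, 1.569, 1.707]
force: [0.6, 6.8, -0.2]
width: 0.128
```

```bash
python3 f.py
```

```text
[ 1.04  5.92  0.4   1.08 -0.1  -0.04] [0.5  0.62 0.77 0.04 0.02 0.03] [ 0.5615 -0.2     0.2164] 18.5
```

Request:
carry_out(
  series=[
    {"wx": 0,"wy": 0,"x": -0.001,"y": -0.015,"z": 0,"wz": 0,"jaw": -1},
    {"wx": 0,"wy": 0,"x": -0.003,"y": -0.03,"z": 0,"wz": 0,"jaw": -1},
  ],
)

```text
time: 18.8
position: [0.5613, -0.2011, 0.2163]
eef_rot: [-2.935, 1.568, 1.677]
force: [0.4, 7.6, 0.3]
width: 0.13
```

```bash
python3 f.py
```

```text
[ 0.94  6.95  0.17  1.28 -0.13  0.01] [0.4  0.52 0.19 0.04 0.03 0.02] [ 0.5613 -0.2011  0.2163] 19.0
```

Request:
carry_out(
  series=[
    {"wx": 0,"wy": 0,"x": -0.001,"y": -0.015,"z": 0,"wz": 0,"jaw": -1},
    {"wx": 0,"wy": 0,"x": -0.004,"y": -0.04,"z": 0,"wz": 0,"jaw": -1},
  ],
)

```text
time: 19.3
position: [0.5612, -0.2027, 0.2163]
eef_rot: [-2.969, 1.568, 1.643]
force: [1.3, 8.5, 0.9]
width: 0.13
```

```bash
python3 f.py; python3 - <<'E'
from h import *
d=cap('side','side6');e=cap('scene','scene6')
im=np.hstack([cv2.resize(d['img'][130:230,300:400],(400,400),interpolation=cv2.INTER_CUBIC),cv2.resize(e['img'][200:300,190:290],(400,400),interpolation=cv2.INTER_CUBIC)])
cv2.imwrite('pics/s6c.png',cv2.cvtColor(im,cv2.COLOR_RGB2BGR))
E
```

```text
[ 1.1   8.01  1.    1.49 -0.17 -0.01] [0.53 0.34 0.46 0.06 0.05 0.01] [ 0.5612 -0.2027  0.2163] 19.5
```

View pics/s6c.png

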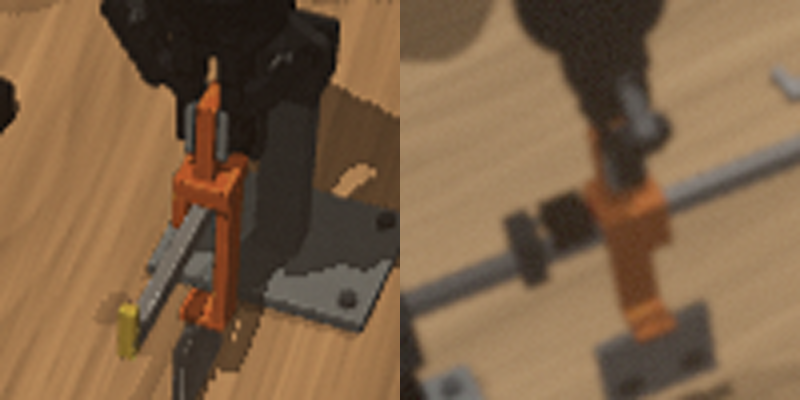

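The scene view shows no red left between block and carrier. The force is now past the plateau. I'll push one more millimetre, then back off gradually so the sprung block relaxes before I release.

Request:
carry_out(
  series=[
    {"wx": 0,"wy": 0,"x": -0.002,"y": -0.02,"z": 0,"wz": 0,"jaw": -1},
    {"wx": 0,"wy": 0,"x": -0.002,"y": -0.02,"z": 0,"wz": 0,"jaw": -1},
    {"wx": 0,"wy": 0,"x": -0.002,"y": -0.02,"z": 0,"wz": 0,"jaw": -1},
  ],
)

```text
time: 20.02
position: [0.5611, -0.2035, 0.2162]
eef_rot: [-2.965, 1.567, 1.647]
force: [1.5, 9.1, 0.7]
width: 0.127
```

Request:
carry_out(
  series=[
    {"wx": 0,"wy": 0,"x": 0.002,"y": 0.02,"z": 0,"wz": 0,"jaw": -1},
    {"wx": 0,"wy": 0,"x": 0.004,"y": 0.04,"z": 0,"wz": 0,"jaw": -1},
    {"wx": 0,"wy": 0,"x": 0.006,"y": 0.06,"z": 0,"wz": 0,"jaw": -1},
    {"wx": 0,"wy": 0,"x": 0.008,"y": 0.08,"z": 0,"wz": 0,"jaw": -1},
    {"wx": 0,"wy": 0,"x": 0.01,"y": 0.1,"z": 0,"wz": 0,"jaw": -1},
  ],
)

```text
time: 20.65
position: [0.5615, -0.2, 0.2165]
eef_rot: [-1.628, 1.571, 2.983]
force: [0.7, 3.6, 0.1]
width: 0.129
```

```bash
python3 f.py
```

```text
[ 0.13  4.65 -0.3   0.81 -0.02  0.01] [0.33 0.58 0.37 0.06 0.04 0.03] [ 0.5615 -0.2     0.2165] 20.85
```

Request:
carry_out(
  series=[
    {"wx": 0,"wy": 0,"x": 0.002,"y": 0.02,"z": 0,"wz": 0,"jaw": -1},
    {"wx": 0,"wy": 0,"x": 0.004,"y": 0.04,"z": 0,"wz": 0,"jaw": -1},
    {"wx": 0,"wy": 0,"x": 0.006,"y": 0.06,"z": 0,"wz": 0,"jaw": -1},
  ],
)

```text
time: 21.28
position: [0.5618, -0.1976, 0.2166]
eef_rot: [0.029, 1.57, -1.643]
force: [-0.9, 1.9, -0.7]
width: 0.133
```

```bash
python3 f.py
```

```text
[-0.13  1.5  -0.59  0.21  0.12 -0.01] [0.55 0.48 0.57 0.03 0.01 0.01] [ 0.5618 -0.1974  0.2166] 21.48
```

Request:
carry_out(
  series=[
    {"wx": 0,"wy": 0,"x": 0.002,"y": 0.02,"z": 0,"wz": 0,"jaw": -1},
    {"wx": 0,"wy": 0,"x": 0.002,"y": 0.02,"z": 0,"wz": 0,"jaw": -0.7},
    {"wx": 0,"wy": 0,"x": 0.002,"y": 0.02,"z": 0,"wz": 0,"jaw": -0.6},
    {"wx": 0,"wy": 0,"x": 0.002,"y": 0.02,"z": 0,"wz": 0,"jaw": -0.5},
    {"wx": 0,"wy": 0,"x": 0.002,"y": 0.02,"z": 0,"wz": 0,"jaw": -0.3},
  ],
  grip_force=20,
)

```text
time: 22.15
position: [0.562, -0.1962, 0.2166]
eef_rot: [1.063, 1.571, -0.609]
force: [0.1, 0.6, 0.2]
width: 0.352
```

Request:
carry_out(
  series=[
    {"wx": 0,"wy": 0,"x": 0,"y": 0,"z": 0,"wz": 0,"jaw": -0.3},
    {"wx": 0,"wy": 0,"x": 0,"y": 0,"z": 0,"wz": 0,"jaw": -0.3},
  ],
)

```text
time: 22.4
position: [0.562, -0.1961, 0.2166]
eef_rot: [0.723, 1.571, -0.949]
force: [0.5, -0.4, -0.1]
width: 0.344
```

```bash
python3 - <<'E'
from st import *
st();d=cap('wrist','wrist9');st()
E
```

```text
22.4 pos [ 0.562  -0.1961  0.2166] F [ 0.52 -0.4  -0.15] M [0.02 0.   0.03] jawyaw -5.8 fing [ 0. -0. -1.] w 0.344
22.45 pos [ 0.562  -0.1961  0.2165] F [-0.12  0.69 -1.11] M [-0.02 -0.04 -0.01] jawyaw -5.8 fing [-0. -0. -1.] w 0.345
```

View pics/wrist9.png

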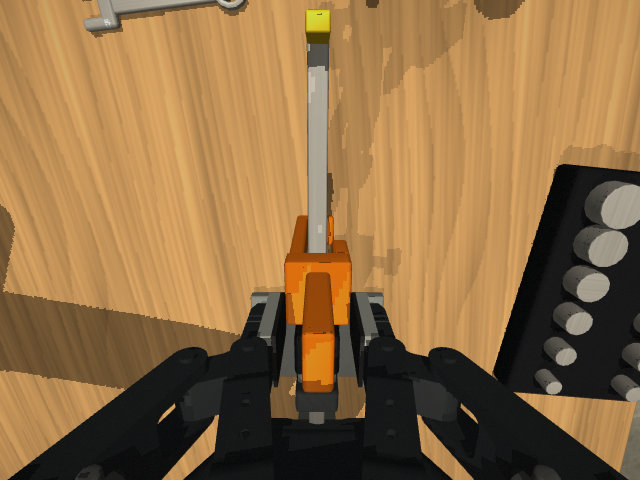

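The jaws are clear of the tab on both sides (gaps either side of columns 303–335) and the carrier hangs on the bar. I'll retreat straight up.

Request:
carry_out(
  series=[
    {"wx": 0,"wy": 0,"x": 0,"y": 0,"z": 0.2,"wz": 0,"jaw": -0.3},
    {"wx": 0,"wy": 0,"x": 0,"y": 0,"z": 0.7,"wz": 0,"jaw": -0.3},
    {"wx": 0,"wy": 0,"x": 0,"y": 0,"z": 1.4,"wz": 0,"jaw": -0.3},
    {"wx": 0,"wy": 0,"x": 0,"y": 0,"z": 2.2,"wz": 0,"jaw": -0.3},
    {"wx": 0,"wy": 0,"x": 0,"y": 0,"z": 3.0,"wz": 0,"jaw": -0.3},
  ],
)

```text
time: 23.08
position: [0.5619, -0.196, 0.3687]
eef_rot: [1.12, 1.57, -0.552]
force: [0.5, -0.0, -1.2]
width: 0.348
```

Request:
carry_out(
  series=[
    {"wx": 0,"wy": 0,"x": -0.5,"y": 0,"z": 0.5,"wz": 0,"jaw": -0.3},
    {"wx": 0,"wy": 0,"x": -1.2,"y": 0,"z": 0.5,"wz": 0,"jaw": -0.3},
    {"wx": 0,"wy": 0,"x": -1.8,"y": 0,"z": 0.5,"wz": 0,"jaw": -0.3},
    {"wx": 0,"wy": 0,"x": -1.8,"y": 0,"z": 0.5,"wz": 0,"jaw": -0.3},
  ],
)

```text
time: 23.58
position: [0.471, -0.1961, 0.3929]
eef_rot: [1.055, 1.568, -0.619]
force: [0.8, 0.1, 1.2]
width: 0.349
```

```bash
python3 - <<'E'
from st import *
st();d=cap('side','side7');e=cap('scene','scene7')
im=np.hstack([cv2.resize(d['img'][130:230,300:400],(400,400),interpolation=cv2.INTER_CUBIC),cv2.resize(e['img'][200:300,190:290],(400,400),interpolation=cv2.INTER_CUBIC)])
cv2.imwrite('pics/s7c.png',cv2.cvtColor(im,cv2.COLOR_RGB2BGR))
for n,d in (('side',d),('scene',e)):
    P=pts(d); hsv=cv2.cvtColor(d['img'],cv2.COLOR_RGB2HSV); Z=P[...,2]
    r=(cv2.inRange(hsv,(0,150,50),(3,255,255))>0)&(Z>.18)&(Z<.22)&(P[...,1]<-.15)&(P[...,1]>-.3); print(n,'red px',r.sum(),P[r].mean(0) if r.any() else '')
    o=(cv2.inRange(hsv,(4,150,60),(16,255,255))>0)&(P[...,1]<-.1)&(P[...,1]>-.3)
    for z0,z1 in ((.25,.27),(.198,.21)):
        q=P[o&(Z>z0)&(Z<z1)]; print(len(q),np.percentile(q,[3,50,97],axis=0).round(4))
E
```

```text
23.57 pos [ 0.471  -0.1961  0.3929] F [0.77 0.14 1.23] M [ 0.04  0.01 -0.06] jawyaw -5.87 fing [ 0.002 -0.001 -1.   ] w 0.349
side red px 0 
49 [[ 0.5571 -0.2084  0.2507]
 [ 0.563  -0.1939  0.2539]
 [ 0.5694 -0.1818  0.2584]]
123 [[ 0.5468 -0.2098  0.1982]
 [ 0.5586 -0.1899  0.2008]
 [ 0.5798 -0.1788  0.2074]]
scene red px 0 
54 [[ 0.5593 -0.2105  0.2512]
 [ 0.566  -0.2001  0.2545]
 [ 0.5703 -0.1894  0.2584]]
129 [[ 0.5502 -0.2179  0.1986]
 [ 0.5695 -0.2051  0.2014]
 [ 0.5801 -0.1849  0.2088]]
```

View pics/s7c.png

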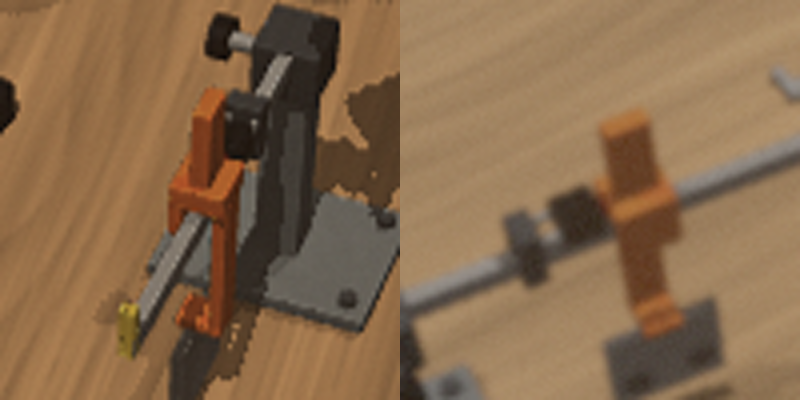

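View pics/scene7.png

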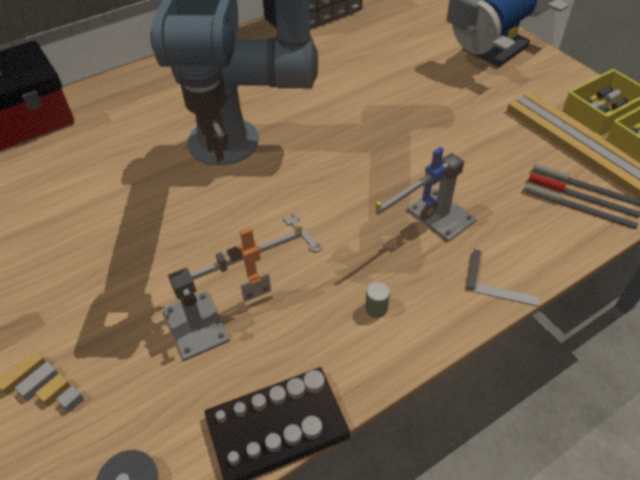

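The views show the carrier hanging upright on bar B against the block at about (247,255) in the scene image. No red pin is visible, and the tin, wrench and blue carrier haven't moved. Handing in.

```bash
python3 -c "
from rig import bot
print(bot.hand_in(), bot.read_state()['time'])"
```

```text
the job is handed in; nothing more can be done
the job is handed in; nothing more can be done
```

The orange carrier now hangs on rack B, and the red arrival pin is pushed in by the carrier itself. I handed the job in shortly after 23.6 s on the robot's clock.

- **Transfer:** I pinched the carrier by its tab and lifted it about 48 mm. It went out over rack A's stop along the bar, turned to rack B's angle and came in over rack B's stop. I lowered it in 1 mm steps until the bar took its weight; the bar top is at about 0.187 m.
- **Pin:** I slid the carrier along the bar with about 1.5–2 N of drag. The pin's resistance levelled off at about 5–6 N in total. I pushed on until it rose to about 9 N, roughly 7 N beyond drag and 19 mm past first contact.
- **Release:** I eased the carrier back about 7 mm to unload the sprung block before opening the jaws, then lifted straight up.

**Last checks:** No red is visible in the scene or side view. That and the force rise are my only evidence that the pin is fully in, because its travel can't be read directly. The carrier hangs upright against the block. The blue carrier, tin and wrench look unmoved in the last picture, judged by eye. The largest push along the bar was about 9 N, and I saw no contact between the robot and rack B.

**Disagreements:** The camera positions differed from each other by 2–4 mm. I lined up on the wrist view and on contact force instead. My first set of move calls was refused because keys were missing, and nothing moved.

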